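Clamp a filter holder until the force tab pops

TASK

Put the blue-banded filter holder upright in the nest of the little press's pulled-out tray and push the tray fully home under the jaw. Then tighten the press by turning its four-spoked wheel clockwise, pushing spoke after spoke through the gap in the yellow guard, until the green tab on the hub springs upright; stop there, no more than an eighth of a turn past the pop. Leave the amber holder and everything else on the bench where it stands.

Things in the scene. Friction and masses are not known exactly. Their poses are not given: they have to be found in the camera images.
- press: white C-frame screw press fixed on a grey 290 x 130 mm base plate. Origin on the bench right below the screw axis, z up; the mouth (where the tray slides out) points along its own -x. White column 79 to 105 mm along its +x, 162 mm high with its top bracket. A white arm, 56 mm wide, top 105 mm above the bench, runs from the column to 32 mm past the axis and carries the screw.
- hood_gap (a point): mid-point of the gap in the yellow wheel guard, 55 mm from the screw axis, 138 mm above the bench. The guard is a flat ring sector over the wheel, 31 to 77 mm from the axis, underside 153, top 158 mm above the bench. The gap spans 85 degrees either side of this point: spokes are reached only from above through it.
- tray (a joint): how far the tray is pulled out of the press, m: 0 = fully home (end stop), up to 0.16. It slides along the press's x axis; pushing it towards the press's +x takes about 2 N; it stays where it is left.
- nest (a point): centre of the tray's nest on the tray floor, 14 mm above the bench; moves with the tray, under the jaw when home. Four blue cleats 6 mm high stand on the diagonals (45 degrees to the press's axes), inner faces 30.5 mm from the centre, so the holder has 4.5 mm of play. Tray 84 mm wide; side rails 18 mm high stand 45 to 52 mm either side of its centre line.
- push_plate (a point): centre of the outer face (towards the press's -x) of the tray's upright blue push plate: 56 mm wide, 8 mm thick, from 14 to 60 mm above the bench; this point is 37 mm above the bench and 109 mm from the nest centre. Moves with the tray. Push it along the press's +x.
- wheel (a joint): wheel angle, rad, growing clockwise seen from above, which tightens: wheel and jaw sink 2.55 mm per rad. With the holder in place the jaw meets it at about 2.5 rad and the tab springs at about 4.05 rad. Turning takes 0.15 to 0.2 N m (3 to 4 N at a spoke); it stays where it is left.
- hub (a point): centre of the wheel on the screw axis, at the height of the spokes' centre line (138 mm above the bench at wheel angle 0). Black hub 48 mm across, its top 8 mm above this point. Four level steel spokes of 12 mm diameter, 90 degrees apart, reach 72 mm from the axis; red ball ends of 17 mm.
- spoke (a point): point on the centre line of one of the four spokes, 55 mm from the screw axis; turns with the wheel (the other three follow at 90, 180, 270 degrees)
- tab (a joint): angle of the green force tab, rad: 0 = lying flat on the hub, about 1.5 = sprung upright. It is released, with a snap, when the sprung jaw presses with about 12 N, and stays up.
- tab_end (a point): free end of the green tab (28 x 18 x 4 mm), hinged on top of the hub 12 mm from the axis; flat it lies on the hub, sprung it stands about 26 mm above the hub's top. It does not turn with the wheel.
- jaw (a joint): how far the sprung jaw has been pushed up into the screw, m: 0 = unloaded; the tab springs at about 0.0038; 0.0062 is too tight
- screw: the steel screw with all it carries (wheel, tab and the round black rubber jaw pad, 44 mm across, under the press arm); origin on the bench below the screw axis at wheel angle 0. The pad hangs 60.4 mm above the bench at wheel angle 0.
- blue_holder_center (a point): centre (half-way up, 20 mm above its underside) of the blue-banded filter holder: an upright white plastic cylinder 52 mm in diameter, 40 mm high, about 110 g, with a blue band and blue top. z is its axis.
- blue_holder: the same blue-banded holder, origin at the centre of its underside
- amber_holder: the like holder with an orange band and top, 52 mm diameter, 40 mm high, not wanted; origin at the centre of its underside. Leave it alone.
- jar: small jar, 50 mm diameter, 60 mm high, white cap; origin under its centre. Leave it alone.
- reagent: tall amber glass bottle, 48 mm diameter, 130 mm high; origin under its centre. Leave it alone.
- stain: small white bottle with red cap, 36 mm diameter, 70 mm high; origin under its centre. Leave it alone.
- beaker: open beaker, 68 mm diameter, 85 mm high; origin under its centre. Leave it alone.
- slide_box: green slide box, 80 x 100 x 35 mm; origin under its centre. Leave it alone.

How it is judged:
On the way, in this order (a step that is already met when the one before it is completed fails the run):
1. the blue holder stands upright in the tray's nest, let go (horizontal distance between blue_holder_center and nest below 0.008 m and z of blue_holder_center in the frame of nest below 0.0235 m and angle between blue_holder_center's own z axis and vertical below 0.08 rad and contact force between the fingers and blue_holder below 0.1 N), for 0.2 s.
2. the tray, with the blue holder in its nest, is fully home (horizontal distance between blue_holder_center and nest below 0.008 m and z of blue_holder_center in the frame of nest below 0.0235 m and angle between blue_holder_center's own z axis and vertical below 0.08 rad and value of joint tray below 0.006 m), for 0.2 s.
3. the jaw presses on the blue holder and the green tab has sprung upright (all of step 2 and value of joint tab above 1.2 rad and contact force between screw and blue_holder above 8 N), for 0.2 s.
At the end, for the whole second after the job is handed in: the tray is home (within 6 mm) with the blue holder upright in its nest (within 8 mm of its centre), the jaw presses on it with more than 8 N, the green tab stands upright (over 1.2 rad), the jaw spring is not pushed in beyond 6.2 mm, and wheel and holder are at rest (all of step 3 and value of joint jaw below 0.0062 m and velocity of joint wheel below 0.05 rad/s and linear speed of blue_holder below 0.02 m/s); the robot touches nothing.
It fails at once if the clamp is overtightened: turned well over an eighth of a turn past the pop (jaw spring pushed in more than 6.2 mm) (value of joint jaw above 0.0062 m).
It fails at once if the amber holder or the jar is moved more than 30 mm or tipped over (distance of any of amber_holder, jar from where it was at the start of the episode above 0.03 m or angle between any of amber_holder, jar's own z axis and vertical above 0.5 rad).
It fails at once if a bottle is moved more than 30 mm or tipped over (distance of any of reagent, stain from where it was at the start of the episode above 0.03 m or angle between any of reagent, stain's own z axis and vertical above 0.5 rad).
It fails at once if the beaker or slide box is moved more than 30 mm or tipped over (distance of any of beaker, slide_box from where it was at the start of the episode above 0.03 m or angle between any of beaker, slide_box's own z axis and vertical above 0.5 rad).
It also fails if it takes over 61 s, if anything falls off the work surface, if the arm or the gripper's body presses on something with over 40 N, if the wrist force passes 120 N, or if a joint passes its speed limit or range.

ROBOT

A 6-joint arm with a two-finger parallel gripper is mounted at the origin on the work surface. World frame = base frame: x ahead of the robot, y to its left, z up, the work surface at z = 0. Lengths are in m, angles in rad, forces in N, time in s.
With the tool pointing down it reaches from about 0.3 to 0.95 m from the base axis. Payload 3.1 kg.
Tool frame: the origin (TCP) lies at the very end of the fingers, on their centre line; the grasp point (between the pads) lies 19 mm behind it (bot.grip_depth is the distance from the TCP to the grasp point, in m); z points along the fingers, y is the line along which they close (so a half turn about z gives the same grasp; the last joint's range is limited). The gripper opens to 85 mm and grips with 20 to 120 N. Pads are 22 mm wide; open, the fingers measure 114 mm over their backs; the gripper's body (76 mm by 85 mm) begins 54 mm behind the grasp point. The pads swing forward as they close: fully open they stand 13 mm farther back than shut.
Start: joints at [1.164, 0.308, 1.634, -0, 1.2, -0.07], TCP at [0.207, 0.59, 0.205] pointing down, gripper open.
Joint ranges: [-3.06, 3.06], [-0.79, 1.96], [0.05, 2.63], [-1.19, 4.34], [0.05, 2.64], [-2.94, 2.94]. Speed limits (rad/s): [2.79, 2.79, 3.14, 3.14, 3.14, 3.14].

INTERFACE

Orientations are given as [roll, pitch, yaw] about the fixed x, y, z axes, in that order (R = Rz(yaw) Ry(pitch) Rx(roll)).
In Python, from plant import bot, eyes gives the robot as it stands.
- The arm moves only by the tool send_rows, never from a script. Its argument "motion" is a list of rows, each a list of 7 numbers: the turn, a rotation vector about the tool's x, y, z in degrees, then the shift along the tool's x, y, z in mm, then the opening, from -1 (shut) to 1 (fully open). In form: [[ax, ay, az, tx, ty, tz, hand], ...]. A call has exactly 8 rows; each row shifts and turns the commanded pose from where the row before left it, along the tool's axes as they then stand; what a row does not reach is not made up. A row lasts 1/12 s, in which the tool goes at most 41.7 mm and 7.16 degrees, less where a joint would pass 70% of its speed; a pose out of reach is approached as far as the arm can. A call is refused whole if a number of a shift passes 41.7 or a number of a turn 7.16, either way. A call with a gripper value outside its range is refused whole. The fingers move at their own pace and stop on an object; the grip force is fixed at half the most. Time passes only in rows, so rows that do not move let the fingers close, or fill a call up. It gives the time, the measured TCP pose, the force, the opening and the grip force at its end, in the units of the state.
- bot.get_state(): the state, without advancing time (a new reading comes with each control period).
- eyes.grab_frame(name): name is "side" or "top" or "wrist"; returns the picture (480x640x3 uint8, blue, green, red); there is no depth.
- eyes.camera_params(name): a dict with "intrinsics" (3x3 intrinsics, pixels), "eye" and "attitude" of the camera in the world. Camera axes: x right, y up, looking along -z (the intrinsics and any distortion apply to the point x, -y, -z); pixel columns grow to the right and rows downward; lengths in m; the calibration is good to about 2 mm. A picture is of the moment at which its call begins: read the wrist's pose just before it. camera_params takes no time and is no camera call; for the wrist camera it gives the pose at the moment of the call.
- bot.sign_off(): hands the job in; it is judged then, once.
The state is a dict: "clock": time; "joint_pos": joint angles; "qd": joint speeds; "effort": joint torques, N m; "tcp_pos": TCP position; "ee_rot": TCP orientation; "force": force on the tool from outside, world axes, zero at the start; "torque": the same for the moment, N m; "gripper_width": finger opening in m; "grasp_force": force on a finger pad.
Only numpy, scipy, OpenCV 4.12 (cv2) and the standard library are available. Lean on these libraries where they do the work, as an engineer would, in place of code of your own. Each camera call takes 0.05 s, during which the arm holds its last target. There are 200 camera calls.

## Working session

There is one attempt and no reset: what is moved stays moved. The work goes in short steps, Python scripts to look and compute and a tool call to move; the robot and the scene stay as the last step left them, time stands still between calls to the robot, and variables do not carry over. Pictures are saved under pics/ and viewed, at most 10 in all, crops included, and the job is handed in when it is done.

Besides the shell and the picture viewer there is one more tool, called after "Call:" by a JSON object that holds its "method" and its "body". send_rows: Moves the arm, as the interface text tells. Its arguments: {"type":"object","properties":{"motion":{"type":"array","items":{"type":"array","items":{"type":"number"}}}},"required":["motion"]}

```bash
mkdir -p pics
cat > h.py <<'E'
import numpy as np, cv2
from plant import bot, eyes
def ray(n,u,v,z,p=None):
    p=p or eyes.camera_params(n); K=np.array(p["intrinsics"]); A=np.array(p["attitude"])
    if A.shape!=(3,3):
        from scipy.spatial.transform import Rotation as R
        A=(R.from_euler('xyz',A) if A.size==3 else R.from_quat(A)).as_matrix()
    d=np.linalg.inv(K)@[u,v,1]; d=A@(d*[1,-1,-1]); e=np.array(p["eye"])
    return e+d*(z-e[2])/d[2]
def st():
    s=bot.get_state(); print({k:np.round(s[k],4).tolist() for k in("clock","joint_pos","tcp_pos","ee_rot","force","gripper_width","grasp_force")})
E
python3 - <<'E'
from h import *
for n in("top","side"):
    print(n,eyes.camera_params(n)); cv2.imwrite(f"pics/{n}0.png",eyes.grab_frame(n))
st()
E
```

```text
top {'intrinsics': array([[490.9488767 ,   0.        , 316.92042024],
       [  0.        , 490.9488767 , 236.09409972],
       [  0.        ,   0.        ,   1.        ]]), 'eye': array([ 0.40961743, -0.02524132,  1.26009958]), 'attitude': array([ 0.11982677, -0.01007564, -1.57319834])}
side {'intrinsics': array([[531.24611035,   0.        , 308.94720379],
       [  0.        , 531.24611035, 234.14530766],
       [  0.        ,   0.        ,   1.        ]]), 'eye': array([ 0.05336088, -0.57597655,  0.98191995]), 'attitude': array([ 0.70856824,  0.0066823 , -0.72536075])}
{'clock': 0.1, 'joint_pos': [1.1643, 0.3089, 1.6351, -0.0, 1.1997, -0.0697], 'tcp_pos': [0.2063, 0.5891, 0.2036], 'ee_rot': [-3.1395, -0.0001, 2.8048], 'force': [0.1308, -0.198, -0.7246], 'gripper_width': 0.0856, 'grasp_force': 0.0}
```

View pics/top0.png

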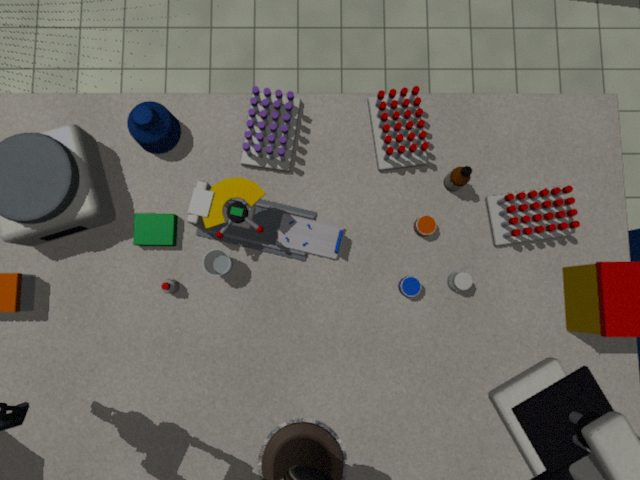

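View pics/side0.png

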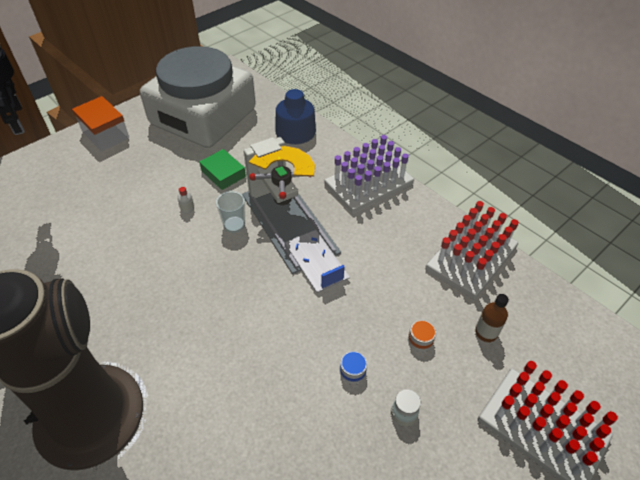

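Top view: blue holder at (411,287), amber at (426,226), jar at (461,282). The press hub is at about (237,212) with the guard gap facing lower left. The nest is at about (310,237) and the push plate at (340,242). I'll enlarge the press.

Run:
```python
from h import *
a=cv2.imread("pics/top0.png")[165:275,185:355]; b=cv2.imread("pics/side0.png")[130:300,230:360]
a=cv2.resize(a,None,fx=4.7,fy=4.7,interpolation=3)
cv2.imwrite("pics/c1.png",a)
for nm,n,u,v,z in[("blue","top",411,287,.04),("blue","side",353.5,362,.04),("amber","top",426,226,.04),("jar","top",461,281,.06),("beaker","top",218,263,.05),("hub","top",238,212,.146),("hub","side",282,174,.146),("nest","top",311,237,.014),("plate","top",341,241,.06)]:
    print(nm,n,ray(n,u,v,z).round(4))
```

```text
blue top [ 0.4292 -0.2706  0.04  ]
blue side [ 0.4323 -0.2691  0.04  ]
amber top [ 0.5817 -0.3123  0.04  ]
jar top [ 0.4432 -0.3894  0.06  ]
beaker top [0.4889 0.2059 0.05  ]
hub top [0.5997 0.1443 0.146 ]
hub side [0.5991 0.1412 0.146 ]
nest top [ 0.5573 -0.023   0.014 ]
plate top [ 0.5419 -0.0969  0.06  ]
```

View pics/c1.png

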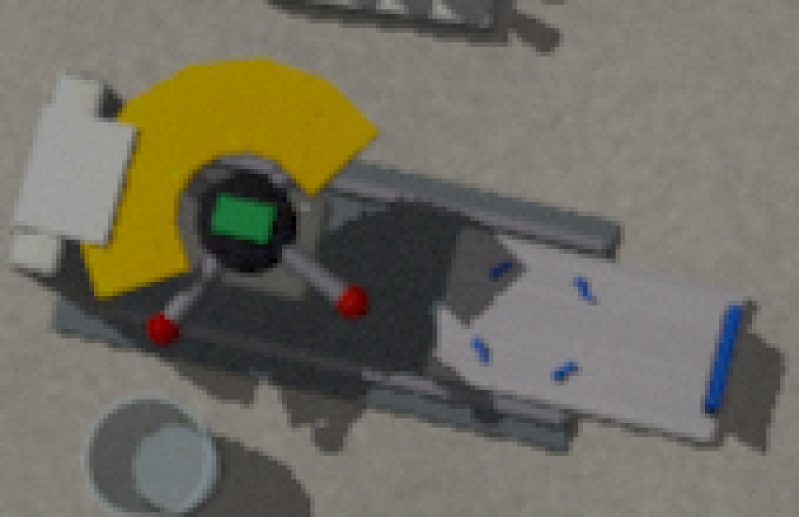

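Crop: cleats average to full-image pixel (298.4,233). The push plate top is at (339.5,241), the hub at (238,211.4), and the ball ends are at (219.5,234.8) and (259.9,229).

Run:
```python
from h import *
f=lambda x,y,z:ray("top",185+x/4.7,165+y/4.7,z)
cl=[f(*q,.020) for q in[(501,268),(585,290),(481,350),(565,370)]]
n=np.mean(cl,0);hub=f(249,218,.146)
pl=[f(742,305,.06),f(715,412,.06)]
print("nest",n.round(4),"hub",hub.round(4)); 
d=hub-n;print("axis nest->hub",np.degrees(np.arctan2(d[1],d[0])),"tray",np.hypot(*d[:2]))
p=np.mean(pl,0);print("plate",p.round(4),np.hypot(*(p-n)[:2])); e=pl[0]-pl[1];print("plate dir+90",np.degrees(np.arctan2(e[1],e[0]))+90,np.hypot(*e[:2]))
d=hub-p;print("axis plate->hub",np.degrees(np.arctan2(d[1],d[0])))
for q in[(162,328),(352,301)]:
    b=f(*q,.138)-hub;print("spoke",np.degrees(np.arctan2(b[1],b[0])),np.hypot(*b[:2]))
for q in[(376,132),(315,195),(97,298),(186,272)]:
    b=f(*q,.158)-hub;print("guard",np.degrees(np.arctan2(b[1],b[0])),np.hypot(*b[:2]))
```

```text
nest [0.567 0.009 0.02 ] hub [0.6011 0.1443 0.146 ]
axis nest->hub 75.85596393314927 tray 0.13954619429169177
plate [ 0.5413 -0.0945  0.06  ] 0.1066218763070319
plate dir+90 75.47467273907972 0.058184770349651534
axis plate->hub 75.93190464379775
spoke 141.14779469884076 0.06819243071121649
spoke -128.64684375352584 0.06385898719931103
guard -57.318642554473854 0.07449549630743593
guard -74.66192926590938 0.03476625320140129
guard 120.18064506905102 0.08155490339599629
guard 135.3772037843377 0.039907520861086274
```

```bash
cat >> h.py <<'E'
from scipy.spatial.transform import Rotation as R
def go(t,yaw=165.8,tilt=0):
    """shift (mm) in tool axes after reaching yaw/tilt, turn as rotvec in present tool axes"""
    s=bot.get_state(); r0=R.from_euler('xyz',s["ee_rot"]); r1=R.from_euler('xyz',[180,0,yaw],degrees=True)*R.from_euler('x',tilt,degrees=True)
    print("turn",(r0.inv()*r1).as_rotvec(degrees=True).round(2),"shift",(1000*r1.inv().apply(np.array(t)-s["tcp_pos"])).round(1))
E
python3 - <<'E'
from h import *
go([.555,-.02,.26]); print(eyes.camera_params("wrist"))
E
```

```text
turn [-0.12 -0.01 -5.1 ] shift [-487.5 -505.   -56.4]
{'intrinsics': array([[349.16973034,   0.        , 324.21715599],
       [  0.        , 349.16973034, 238.41694698],
       [  0.        ,   0.        ,   1.        ]]), 'eye': array([0.14086095, 0.6123827 , 0.37295003]), 'attitude': array([-0.27708674,  0.00200416,  1.23374432])}
```

Call:
{"method": "send_rows", "body": {"motion": [[0,0,-5.1,0,0,-20,1],[0,0,0,-25,-26,-4,1],[0,0,0,-25,-26,-4,1],[0,0,0,-25,-26,-4,1],[0,0,0,-25,-26,-4,1],[0,0,0,-25,-26,-4,1],[0,0,0,-25,-26,-4,1],[0,0,0,-25,-26,-4,1]]}}

```text
clock: 0.77
tcp_pos: [0.3318, 0.3687, 0.2524]
ee_rot: [-3.141, -0.0, 2.894]
force: [0.5, 0.3, -0.0]
gripper_width: 0.0859
grasp_force: 0.0
```

Call:
{"method": "send_rows", "body": {"motion": [[0,0,0,-25,-26,-1,1],[0,0,0,-25,-26,-1,1],[0,0,0,-25,-26,-1,1],[0,0,0,-25,-26,-1,1],[0,0,0,-25,-26,-1,1],[0,0,0,-25,-26,-1,1],[0,0,0,-25,-26,-1,1],[0,0,0,-25,-26,-1,1]]}}

```text
clock: 1.43
tcp_pos: [0.4747, 0.1181, 0.2604]
ee_rot: [-3.142, -0.0, 2.894]
force: [-0.2, 0.3, -0.0]
gripper_width: 0.0852
grasp_force: 0.0
```

Call:
{"method": "send_rows", "body": {"motion": [[0,0,0,-25,-26,0,1],[0,0,0,-25,-26,0,1],[0,0,0,-25,-26,0,1],[0,0,0,-25,-26,0,1],[0,0,0,-12.5,-11,0,1],[0,0,0,0,0,0,1],[0,0,0,0,0,0,1],[0,0,0,0,0,0,1]]}}

```text
clock: 2.1
tcp_pos: [0.5544, -0.0182, 0.2601]
ee_rot: [3.141, -0.002, 2.894]
force: [0.3, 0.3, -0.0]
gripper_width: 0.0856
grasp_force: 0.0
```

Run:
```python
from h import *
import pickle
st(); pickle.dump(eyes.camera_params("wrist"),open("w1.pkl","wb")); cv2.imwrite("pics/w1.png",eyes.grab_frame("wrist"))
go([.430,-.27,.26])
```

```text
{'clock': 2.1, 'joint_pos': [-0.1119, 0.1262, 1.7403, 0.0009, 1.2769, -1.4356], 'tcp_pos': [0.5544, -0.0182, 0.2601], 'ee_rot': [3.141, -0.002, 2.8942], 'force': [0.3219, 0.2647, -0.0432], 'gripper_width': 0.0856, 'grasp_force': 0.0}
turn [ 0.03 -0.09  0.07] shift [  58.8 -274.9    0.3]
```

View pics/w1.png

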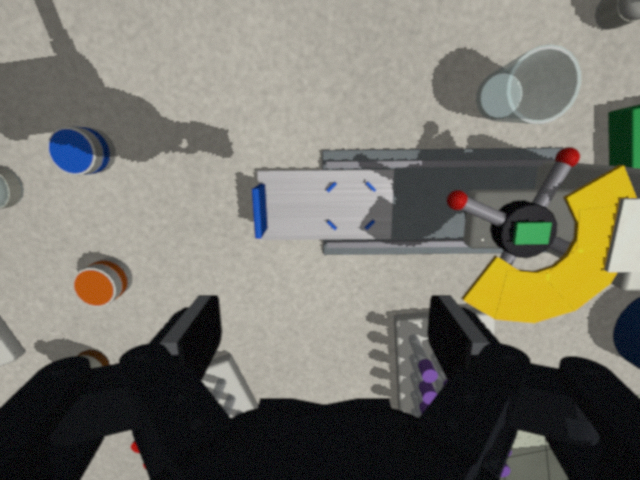

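Wrist view: cleats at (331,186), (370,186), (331,225) and (370,225), centre (350.5,205.5). Blue holder's top is at about (74,151). The plate's top-left edge is at (254,212), the hub at (522,229), and the balls are at (568,157) and (457,201).

Run:
```python
from h import *
import pickle
p=pickle.load(open("w1.pkl","rb")); f=lambda u,v,z:ray("wrist",u,v,z,p)
n=f(350.5,205.5,.018);b=f(74,151,.04);h=f(523,229,.146)
print("nest",n.round(4),"blue",b.round(4),"hub",h.round(4))
for q in[(568,157),(457,201)]:
    w=f(*q,.138)-h;print(np.degrees(np.arctan2(w[1],w[0])),np.hypot(*w[:2]))
a,c=f(323,153,.018),f(565,150,.018);d=c-a;print("rail",np.degrees(np.arctan2(d[1],d[0])))
a,c=f(323,248,.018),f(465,249,.018);d=c-a;print("rail",np.degrees(np.arctan2(d[1],d[0])))
e=n-f(255,211,.06);print("plate",np.hypot(*e[:2]),np.degrees(np.arctan2(e[1],e[0])))
d=h-n;print(np.degrees(np.arctan2(d[1],d[0])),np.hypot(*d[:2]))
go([.430,-.27,.12])
```

```text
nest [0.5683 0.0108 0.018 ] blue [ 0.4324 -0.2666  0.04  ] hub [0.5981 0.1427 0.146 ]
137.0975633645424 0.06665292697457076
-126.38332793530871 0.059078735554509515
rail 76.49734340674237
rail 75.37191851467307
plate 0.10588727418682939 74.87623961626485
77.29433803426726 0.13517924995141403
turn [ 0.03 -0.09  0.07] shift [  58.8 -274.9  140.3]
```

Call:
{"method": "send_rows", "body": {"motion": [[0,0,0,7,-34,2,1],[0,0,0,7,-34,12,1],[0,0,0,7,-34,16,1],[0,0,0,7,-34,16,1],[0,0,0,7,-34,16,1],[0,0,0,7,-34,16,1],[0,0,0,7,-34,16,1],[0,0,0,8,-36,16,1]]}}

```text
clock: 2.82
tcp_pos: [0.4325, -0.2703, 0.1504]
ee_rot: [3.141, 0.001, 2.897]
force: [0.4, -0.9, -0.3]
gripper_width: 0.0853
grasp_force: 0.0
```

Call:
{"method": "send_rows", "body": {"motion": [[0,0,0,0,0,0,1],[0,0,0,0,0,0,1],[0,0,0,0,0,0,1],[0,0,0,0,0,0,1],[0,0,0,0,0,0,1],[0,0,0,0,0,0,1],[0,0,0,0,0,0,1],[0,0,0,0,0,0,1]]}}

```text
clock: 3.48
tcp_pos: [0.4334, -0.2704, 0.151]
ee_rot: [-3.141, 0.001, 2.895]
force: [0.4, -0.2, -0.1]
gripper_width: 0.0857
grasp_force: 0.0
```

Run:
```python
from h import *
st(); p=eyes.camera_params("wrist"); im=eyes.grab_frame("wrist"); cv2.imwrite("pics/w2.png",im)
h=cv2.cvtColor(im,cv2.COLOR_BGR2HSV); m=cv2.inRange(h,(105,150,90),(125,255,255))
k,l,s,c=cv2.connectedComponentsWithStats(m); 
for i in range(1,k):
    if s[i,4]>300: print(s[i],c[i],ray("wrist",*c[i],.04,p))
```

```text
{'clock': 3.4833, 'joint_pos': [-0.6431, 0.1497, 1.9472, 0.0, 1.0442, -1.9674], 'tcp_pos': [0.4334, -0.2704, 0.151], 'ee_rot': [-3.1414, 0.0005, 2.8951], 'force': [0.3577, -0.2431, -0.1033], 'gripper_width': 0.0857, 'grasp_force': 0.0}
[ 297  198   55   53 2276] [324.23857645 223.95738137] [ 0.43148346 -0.26993904  0.04      ]
[558 275  19  61 458] [567.58515284 305.30131004] [ 0.5555873  -0.07955923  0.04      ]
```

View pics/w2.png

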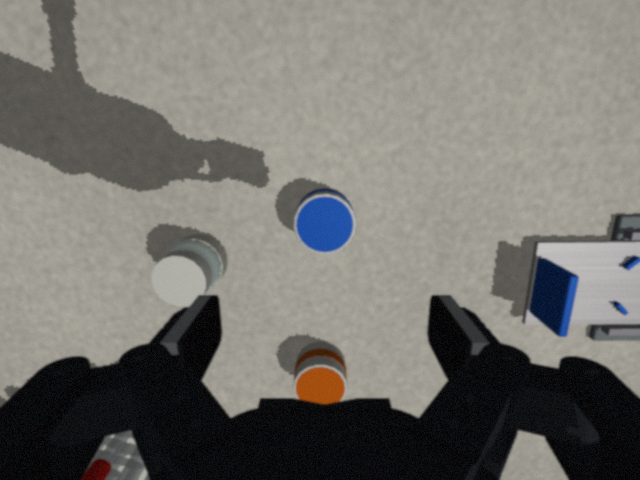

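Blue top at (324,224) gives (0.4315,-0.270), nearly under the TCP. I'll shift 2 mm, descend to about z = 8 mm and grip.

Call:
{"method": "send_rows", "body": {"motion": [[0,0,0,2,0,20,1],[0,0,0,0,0,25,1],[0,0,0,0,0,25,1],[0,0,0,0,0,25,1],[0,0,0,0,0,22,1],[0,0,0,0,0,16,1],[0,0,0,0,0,10,1],[0,0,0,0,0,0,1]]}}

```text
clock: 4.2
tcp_pos: [0.4292, -0.269, 0.0054]
ee_rot: [3.14, -0.005, 2.894]
force: [0.1, 1.1, 0.6]
gripper_width: 0.085
grasp_force: 0.0
```

Call:
{"method": "send_rows", "body": {"motion": [[0,0,0,0,0,0,0.5],[0,0,0,0,0,0,0],[0,0,0,0,0,0,-0.5],[0,0,0,0,0,0,-1],[0,0,0,0,0,0,-1],[0,0,0,0,0,0,-1],[0,0,0,0,0,0,-1],[0,0,0,0,0,0,-1]]}}

```text
clock: 4.87
tcp_pos: [0.4407, -0.276, 0.0191]
ee_rot: [-3.136, 0.019, 2.894]
force: [-2.4, 9.6, 48.1]
gripper_width: 0.0198
grasp_force: 62.2
```

Call:
{"method": "send_rows", "body": {"motion": [[0,0,0,0,0,-3,-1],[0,0,0,0,0,-12,-1],[0,0,0,0,0,-20,-1],[0,0,0,0,0,-25,-1],[0,0,0,0,0,-25,-1],[0,0,0,0,0,-20,-1],[0,0,0,0,0,-12,-1],[0,0,0,0,0,0,-1]]}}

```text
clock: 5.53
tcp_pos: [0.4339, -0.2726, 0.1294]
ee_rot: [-3.138, 0.009, 2.894]
force: [1.0, -1.3, 0.8]
gripper_width: 0.0001
grasp_force: 0.0
```

Run:
```python
from h import *
st(); p=eyes.camera_params("wrist"); im=eyes.grab_frame("wrist"); cv2.imwrite("pics/w3.png",im)
h=cv2.cvtColor(im,cv2.COLOR_BGR2HSV); m=cv2.inRange(h,(105,150,90),(125,255,255))
k,l,s,c=cv2.connectedComponentsWithStats(m); t=bot.get_state()["tcp_pos"]
for i in range(1,k):
    if s[i,4]>300: print(s[i],c[i],(ray("wrist",*c[i],t[2]+.032,p)-t).round(4))
go([.5675,.010,.115],166)
```

```text
{'clock': 5.5333, 'joint_pos': [-0.6459, 0.1758, 1.9665, 0.0, 0.9896, -1.969], 'tcp_pos': [0.4339, -0.2726, 0.1294], 'ee_rot': [-3.1379, 0.0089, 2.8939], 'force': [0.9815, -1.2947, 0.7863], 'gripper_width': 0.0001, 'grasp_force': 0.0}
[ 297  205   59   57 2625] [326.13980952 232.7352381 ] [-0.0302  0.008   0.032 ]
[579 284  23  65 569] [590.27065026 315.98769772] [0.0353 0.1118 0.032 ]
turn [-0.14  0.33 -0.19] shift [-62.6 306.   12.5]
```

The fingers shut without the holder; I'll look.

View pics/w3.png

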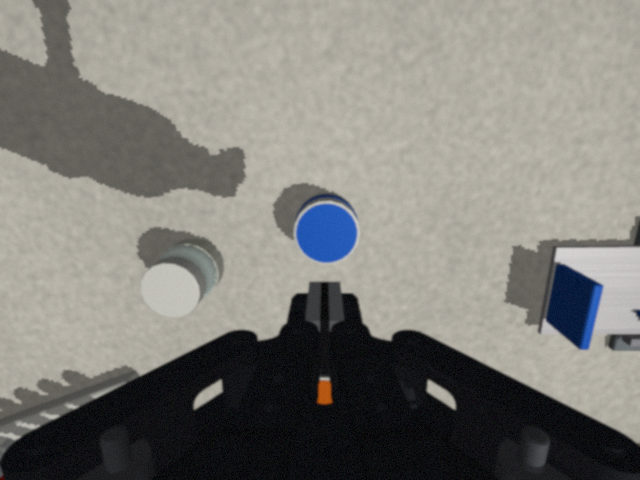

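Run:
```python
from h import *
p=eyes.camera_params("wrist"); t=np.array(bot.get_state()["tcp_pos"]); print(p["eye"]-t,p["attitude"])
A=R.from_euler('xyz',p["attitude"]).as_matrix()
def pr(x): c=A.T@(np.array(x)-p["eye"])*[1,-1,-1]; return (p["intrinsics"]@(c/c[2]))[:2].round(1)
print("tcp",pr(t),"below at .04",pr([t[0],t[1],.04]),"holder",ray("wrist",326,233,.04,p))
im=eyes.grab_frame("top"); h=cv2.cvtColor(im,cv2.COLOR_BGR2HSV); m=cv2.inRange(h,(105,150,90),(125,255,255))
k,l,s,c=cv2.connectedComponentsWithStats(m)
for i in range(1,k):
    if s[i,4]>100: print(s[i],c[i].round(1),ray("top",*c[i],.04).round(4))
```

```text
[-0.06819067  0.01762408  0.16895473] [-0.28298144  0.00225871  1.32280467]
tcp [324.3 277.7] below at .04 [324.5 233.2] holder [ 0.43287657 -0.27061242  0.04      ]
[132 105  19  19 276] [141.2 114.1] [0.8729 0.4132 0.04  ]
```

Call:
{"method": "send_rows", "body": {"motion": [[0,0,0,0,0,0,1],[0,0,0,0,0,0,1],[0,0,0,0,0,0,1],[0,0,0,0,0,0,1],[0,0,0,0,0,0,1],[0,0,0,0,0,0,1],[0,0,0,0,0,0,1],[0,0,0,0,0,0,1]]}}

```text
clock: 6.3
tcp_pos: [0.4309, -0.2704, 0.1246]
ee_rot: [3.142, -0.0, 2.894]
force: [0.0, 0.7, 0.6]
gripper_width: 0.0852
grasp_force: 0.0
```

Run:
```python
from h import *
st(); p=eyes.camera_params("wrist"); im=eyes.grab_frame("wrist")
h=cv2.cvtColor(im,cv2.COLOR_BGR2HSV); m=cv2.inRange(h,(105,150,90),(125,255,255))
k,l,s,c=cv2.connectedComponentsWithStats(m)
for i in range(1,k):
    if s[i,4]>2000: q=ray("wrist",*c[i],.04,p); print(q)
go([q[0],q[1],.006])
```

```text
{'clock': 6.3, 'joint_pos': [-0.646, 0.1819, 1.9707, 0.0, 0.9892, -1.969], 'tcp_pos': [0.4309, -0.2704, 0.1246], 'ee_rot': [3.1415, -0.0002, 2.8938], 'force': [0.0234, 0.6849, 0.5773], 'gripper_width': 0.0852, 'grasp_force': 0.0}
[ 0.43469754 -0.27165597  0.04      ]
turn [-0.  0.  0.] shift [ -3.9  -0.3 118.7]
```

Call:
{"method": "send_rows", "body": {"motion": [[0,0,0,-4,0,20,1],[0,0,0,0,0,25,1],[0,0,0,0,0,25,1],[0,0,0,0,0,20,1],[0,0,0,0,0,17,1],[0,0,0,0,0,10,1],[0,0,0,0,0,0,1],[0,0,0,0,0,0,1]]}}

```text
clock: 7.02
tcp_pos: [0.4347, -0.2713, 0.0075]
ee_rot: [3.141, -0.001, 2.894]
force: [0.8, 0.9, 0.1]
gripper_width: 0.0853
grasp_force: 0.0
```

Call:
{"method": "send_rows", "body": {"motion": [[0,0,0,0,0,0,0.6],[0,0,0,0,0,0,0.5],[0,0,0,0,0,0,0.4],[0,0,0,0,0,0,0.35],[0,0,0,0,0,0,0.3],[0,0,0,0,0,0,0.3],[0,0,0,0,0,0,0.3],[0,0,0,0,0,0,0.3]]}}

```text
clock: 7.68
tcp_pos: [0.4348, -0.2714, 0.0077]
ee_rot: [-3.142, 0.0, 2.894]
force: [0.5, 0.5, 0.9]
gripper_width: 0.0551
grasp_force: 0.0
```

Run:
```python
from h import *
st()
a=eyes.grab_frame("side"); b=eyes.grab_frame("wrist")
a=cv2.resize(a[280:450,260:460],(400,340),interpolation=3);b=cv2.resize(b,(400,300))
cv2.imwrite("pics/m1.png",np.hstack([a[:300],b]))
```

```text
{'clock': 7.6833, 'joint_pos': [-0.6429, 0.38, 2.0119, -0.0, 0.7496, -1.966], 'tcp_pos': [0.4348, -0.2714, 0.0077], 'ee_rot': [-3.1415, 0.0001, 2.8939], 'force': [0.512, 0.4876, 0.9007], 'gripper_width': 0.0551, 'grasp_force': 0.0}
```

View pics/m1.png

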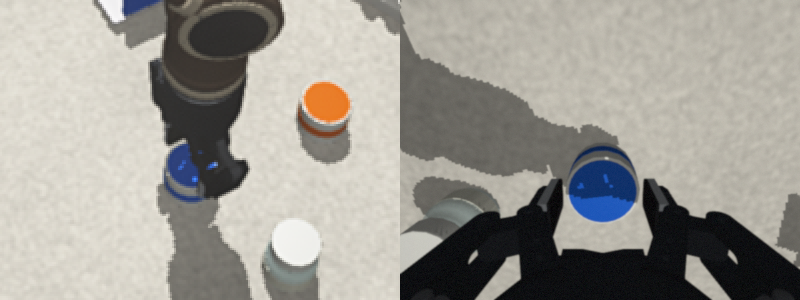

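The side crop and wrist view show the fingers straddling the blue holder with a gap either side. I'll close gently.

Call:
{"method": "send_rows", "body": {"motion": [[0,0,0,0,0,0,0.27],[0,0,0,0,0,0,0.25],[0,0,0,0,0,0,0.23],[0,0,0,0,0,0,0.21],[0,0,0,0,0,0,0.19],[0,0,0,0,0,0,0.19],[0,0,0,0,0,0,0.19],[0,0,0,0,0,0,0.19]]}}

```text
clock: 8.45
tcp_pos: [0.4348, -0.2715, 0.0078]
ee_rot: [-3.141, -0.0, 2.894]
force: [-1.2, 0.6, 2.7]
gripper_width: 0.051
grasp_force: 8.5
```

Call:
{"method": "send_rows", "body": {"motion": [[0,0,0,0,0,0,0.17],[0,0,0,0,0,0,0.15],[0,0,0,0,0,0,0.13],[0,0,0,0,0,0,0.1],[0,0,0,0,0,0,0.1],[0,0,0,0,0,0,0.1],[0,0,0,0,0,0,0.1],[0,0,0,0,0,0,0.1]]}}

```text
clock: 9.12
tcp_pos: [0.4348, -0.2715, 0.0084]
ee_rot: [-3.142, -0.0, 2.894]
force: [-2.1, -0.2, 7.2]
gripper_width: 0.0479
grasp_force: 52.6
```

Call:
{"method": "send_rows", "body": {"motion": [[0,0,0,0,0,-1,0.1],[0,0,0,0,0,-3,0.1],[0,0,0,0,0,-5,0.1],[0,0,0,0,0,-5,0.1],[0,0,0,0,0,-5,0.1],[0,0,0,0,0,-1,0.1],[0,0,0,0,0,0,0.1],[0,0,0,0,0,0,0.1]]}}

```text
clock: 9.78
tcp_pos: [0.4349, -0.2715, 0.0279]
ee_rot: [-3.141, 0.0, 2.894]
force: [0.5, 0.2, -1.8]
gripper_width: 0.0478
grasp_force: 51.7
```

Run:
```python
from h import *
st()
a=eyes.grab_frame("side"); b=eyes.grab_frame("wrist")
a=cv2.resize(a[280:450,260:460],(400,340),interpolation=3);b=cv2.resize(b[200:440,160:480],(400,300),interpolation=3)
cv2.imwrite("pics/m2.png",np.hstack([a[:300],b]))
```

```text
{'clock': 9.7833, 'joint_pos': [-0.643, 0.3434, 2.0076, 0.0, 0.7901, -1.966], 'tcp_pos': [0.4349, -0.2715, 0.0279], 'ee_rot': [-3.1415, 0.0004, 2.8938], 'force': [0.4863, 0.2038, -1.8221], 'gripper_width': 0.0478, 'grasp_force': 51.73}
```

View pics/m2.png

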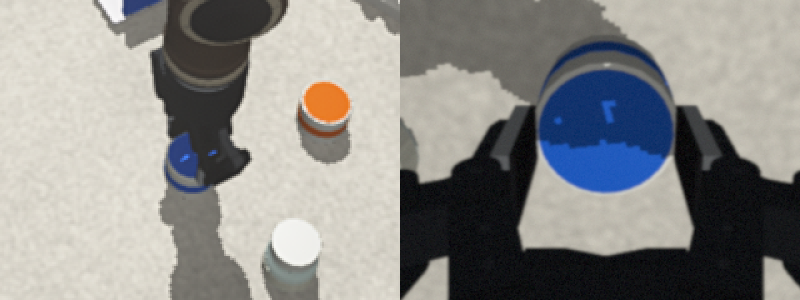

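The holder is lifted upright between the pads, with its top centre at full-image pixel (324.8,304).

Run:
```python
from h import *
t=np.array(bot.get_state()["tcp_pos"]); p=eyes.camera_params("wrist")
q=ray("wrist",324.8,304,.0597,p); r=R.from_euler('xyz',[180,0,165.8],degrees=True)
o=(q-t)*[1,1,0]; print("offset tool mm",1000*r.inv().apply(o))
go(np.array([.5677,.010,.10])-o)
```

```text
offset tool mm [9.44140188e-01 2.16156218e-01 2.64715020e-17]
turn [ 0.01 -0.02  0.  ] shift [-61.  305.1 -72.5]
```

Call:
{"method": "send_rows", "body": {"motion": [[0,0,0,0,0,-10,0.1],[0,0,0,0,0,-20,0.1],[0,0,0,0,0,-20,0.1],[0,0,0,-1,10,-15,0.1],[0,0,0,-5,20,-7,0.1],[0,0,0,-6,27,0,0.1],[0,0,0,-6,30,0,0.1],[0,0,0,-6,30,0,0.1]]}}

```text
clock: 10.55
tcp_pos: [0.4874, -0.1632, 0.1007]
ee_rot: [-3.141, 0.001, 2.893]
force: [0.4, -0.1, -1.7]
gripper_width: 0.0479
grasp_force: 51.8
```

Call:
{"method": "send_rows", "body": {"motion": [[0,0,0,-6,30,0,0.1],[0,0,0,-6,30,0,0.1],[0,0,0,-6,30,0,0.1],[0,0,0,-6,30,0,0.1],[0,0,0,-6,28,0,0.1],[0,0,0,-5,22,0,0.1],[0,0,0,-2,13,0,0.1],[0,0,0,0,5,0,0.1]]}}

```text
clock: 11.22
tcp_pos: [0.5696, 0.011, 0.1001]
ee_rot: [3.141, 0.001, 2.896]
force: [0.1, -0.0, -0.6]
gripper_width: 0.0477
grasp_force: 51.8
```

Run:
```python
from h import *
import pickle
st(); go([.5677+.0009,.010,.0235]); p=eyes.camera_params("wrist");im=eyes.grab_frame("wrist"); cv2.imwrite("pics/w4.png",im)
pickle.dump(p,open("w4.pkl","wb"))
h=cv2.cvtColor(im,cv2.COLOR_BGR2HSV); m=cv2.inRange(h,(105,130,60),(125,255,255))
k,l,s,c=cv2.connectedComponentsWithStats(m)
for i in range(1,k):
    if s[i,4]>15: print(s[i],c[i].round(1),ray("wrist",*c[i],.018,p).round(4))
```

```text
{'clock': 11.2167, 'joint_pos': [-0.0572, 0.3244, 1.8455, 0.0003, 0.9708, -1.3826], 'tcp_pos': [0.5696, 0.011, 0.1001], 'ee_rot': [3.1412, 0.0008, 2.8959], 'force': [0.0788, -0.0042, -0.5954], 'gripper_width': 0.0477, 'grasp_force': 51.8176}
turn [0.02 0.05 0.13] shift [ 0.7 -1.2 76.6]
[348 197  15  15  86] [354.6 203.6] [0.5516 0.0384 0.018 ]
[ 148  199   44   94 2911] [170.  243.3] [ 0.5473 -0.1029  0.018 ]
[285 198  14  14  80] [291.9 204.3] [ 0.541  -0.0061  0.018 ]
[280 234  92  31 505] [325.2 242.3] [0.5749 0.0105 0.018 ]
[ 271  256  107   98 8132] [324.2 304.5] [ 0.6246 -0.0028  0.018 ]
```

Call:
{"method": "send_rows", "body": {"motion": [[0,0,0,0,-0.7,10,0.1],[0,0,0,0,0,17,0.1],[0,0,0,0,0,17,0.1],[0,0,0,0,0,15,0.1],[0,0,0,0,0,10,0.1],[0,0,0,0,0,5,0.1],[0,0,0,0,0,3,0.1],[0,0,0,0,0,0,0.1]]}}

```text
clock: 11.93
tcp_pos: [0.568, 0.0078, 0.0228]
ee_rot: [-3.141, -0.001, 2.893]
force: [0.5, -0.0, -0.6]
gripper_width: 0.0482
grasp_force: 52.1
```

Run:
```python
from h import *
st()
```

```text
{'clock': 11.9333, 'joint_pos': [-0.0627, 0.4388, 1.8771, -0.0003, 0.8271, -1.3846], 'tcp_pos': [0.568, 0.0078, 0.0228], 'ee_rot': [-3.1411, -0.0014, 2.8929], 'force': [0.491, -0.0104, -0.6205], 'gripper_width': 0.0482, 'grasp_force': 52.0812}
```

Call:
{"method": "send_rows", "body": {"motion": [[0,0,0,-0.5,2.5,0,0.1],[0,0,0,0,0,0,0.1],[0,0,0,0,0,0.5,0.1],[0,0,0,0,0,0,0.15],[0,0,0,0,0,0,0.2],[0,0,0,0,0,0,0.25],[0,0,0,0,0,0,0.35],[0,0,0,0,0,0,0.5]]}}

```text
clock: 12.6
tcp_pos: [0.57, 0.011, 0.0225]
ee_rot: [3.141, 0.001, 2.894]
force: [0.4, 1.1, 0.0]
gripper_width: 0.0638
grasp_force: 0.0
```

Call:
{"method": "send_rows", "body": {"motion": [[0,0,0,0,0,0,0.7],[0,0,0,0,0,0,0.85],[0,0,0,0,0,-2,0.85],[0,0,0,0,0,-8,0.85],[0,0,0,0,0,-16,0.85],[0,0,0,0,0,-22,0.85],[0,0,0,0,0,-22,0.85],[0,0,0,0,0,-10,0.85]]}}

```text
clock: 13.27
tcp_pos: [0.572, 0.0108, 0.1058]
ee_rot: [3.141, 0.005, 2.894]
force: [0.7, 0.4, 0.5]
gripper_width: 0.079
grasp_force: 0.0
```

Run:
```python
from h import *
st(); p=eyes.camera_params("wrist");im=eyes.grab_frame("wrist"); cv2.imwrite("pics/w5.png",im)
h=cv2.cvtColor(im,cv2.COLOR_BGR2HSV); m=cv2.inRange(h,(105,130,60),(125,255,255))
k,l,s,c=cv2.connectedComponentsWithStats(m)
for i in range(1,k):
    if s[i,4]>15: print(s[i],c[i].round(1),ray("wrist",*c[i],.018,p).round(4),ray("wrist",*c[i],.054,p).round(4))
```

```text
{'clock': 13.2667, 'joint_pos': [-0.0571, 0.3182, 1.8404, -0.0, 0.9776, -1.3802], 'tcp_pos': [0.572, 0.0108, 0.1058], 'ee_rot': [3.1406, 0.0054, 2.8939], 'force': [0.7142, 0.3965, 0.5453], 'gripper_width': 0.079, 'grasp_force': 0.0}
[285 192  15  15  77] [292.1 199.4] [ 0.541  -0.0058  0.018 ] [ 0.5358 -0.0011  0.054 ]
[347 192  15  14  84] [353.8 198.6] [0.5517 0.0386 0.018 ] [0.545  0.0371 0.054 ]
[ 151  195   43   91 2767] [172.7 237.6] [ 0.547  -0.1023  0.018 ] [ 0.541 -0.084  0.054]
[303 200  47  12 102] [326.7 203.3] [0.5502 0.0183 0.018 ] [0.5437 0.0197 0.054 ]
[ 289  211   70   67 3604] [323.5 244. ] [0.5803 0.0082 0.018 ] [0.5696 0.011  0.054 ]
```

View pics/w5.png

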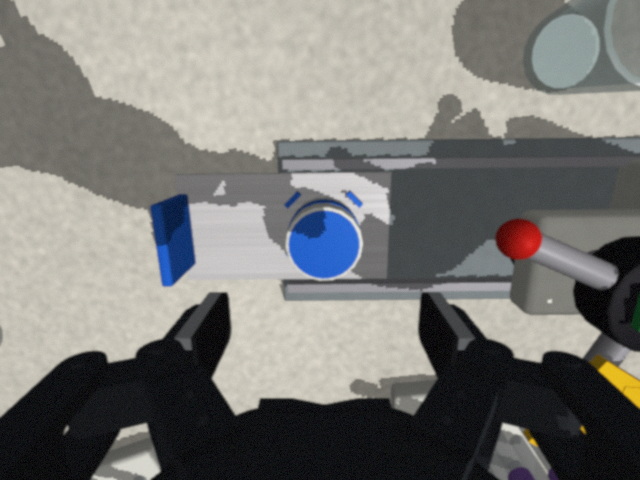

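Holder stands centred in the nest: top centre (323.5,244) gives (0.5696,0.011), against the nest at (0.568,0.011). Now I'll shut the fingers and go behind the push plate.

Call:
{"method": "send_rows", "body": {"motion": [[0,0,0,0,0,-10,0.85],[0,0,0,0,-10,-2,0.85],[0,0,0,0,-20,0,0.5],[0,0,0,0,-25,0,0],[0,0,0,0,-25,0,-0.5],[0,0,0,0,-25,0,-1],[0,0,0,0,-25,0,-1],[0,0,0,0,-30,0,-1]]}}

```text
clock: 13.98
tcp_pos: [0.5287, -0.1449, 0.1128]
ee_rot: [3.141, -0.003, 2.894]
force: [-0.3, -1.0, 0.5]
gripper_width: 0.0056
grasp_force: 0.0
```

Call:
{"method": "send_rows", "body": {"motion": [[-6.7,0,0,0,0,0,-1],[-6.7,0,0,0,0,0,-1],[-6.6,0,0,0,0,0,-1],[0,0,0,0,0,0,-1],[0,0,0,0,0,0,-1],[0,0,0,0,0,0,-1],[0,0,0,0,0,0,-1],[0,0,0,0,0,0,-1]]}}

```text
clock: 14.65
tcp_pos: [0.5305, -0.1429, 0.1143]
ee_rot: [2.793, -0.0, 2.896]
force: [-0.1, 0.8, -0.1]
gripper_width: -0.0002
grasp_force: 0.0
```

Run:
```python
from h import *
st(); go([.5310,-.139,.035],166,-20)
d=R.from_euler('xyz',[180,0,166],degrees=True)*R.from_euler('x',-20,degrees=True)
print(d.inv().apply([.242,.970,0]))
```

```text
{'clock': 14.65, 'joint_pos': [-0.55, 0.3239, 1.8621, 0.3753, 1.0941, -2.0723], 'tcp_pos': [0.5305, -0.1429, 0.1143], 'ee_rot': [2.7932, -0.0, 2.8961], 'force': [-0.0639, 0.758, -0.0508], 'gripper_width': -0.0002, 'grasp_force': 0.0}
turn [-0.04  0.02 -0.06] shift [  0.5 -23.5  75.8]
[-1.47327027e-04  9.39440739e-01  3.41928466e-01]
```

Call:
{"method": "send_rows", "body": {"motion": [[0,0,0,0,-5,10,-1],[0,0,0,0,-5,15,-1],[0,0,0,0,-5,15,-1],[0,0,0,0,-5,15,-1],[0,0,0,0,-3.5,12,-1],[0,0,0,0,0,8.8,-1],[0,0,0,0,9.4,3.4,-1],[0,0,0,0,4.7,1.7,-1]]}}

```text
clock: 15.32
tcp_pos: [0.5349, -0.1242, 0.0345]
ee_rot: [2.791, -0.002, 2.894]
force: [0.8, -0.3, -0.5]
gripper_width: 0.0
grasp_force: 0.0
```

Call:
{"method": "send_rows", "body": {"motion": [[0,0,0,0,5.6,2.05,-1],[0,0,0,0,7.5,2.7,-1],[0,0,0,0,9.4,3.4,-1],[0,0,0,0,11.3,4.1,-1],[0,0,0,0,11.3,4.1,-1],[0,0,0,0,11.3,4.1,-1],[0,0,0,0,11.3,4.1,-1],[0,0,0,0,11.3,4.1,-1]]}}

```text
clock: 15.98
tcp_pos: [0.5561, -0.0432, 0.0356]
ee_rot: [2.792, 0.0, 2.894]
force: [-1.2, -1.1, 4.4]
gripper_width: 0.0006
grasp_force: 2.5
```

Run:
```python
from h import *
st(); go([.5736-.0034,.0377-.0136,.035],166,-20)
```

```text
{'clock': 15.9833, 'joint_pos': [-0.369, 0.424, 1.9226, 0.4521, 0.8909, -1.9965], 'tcp_pos': [0.5561, -0.0432, 0.0356], 'ee_rot': [2.7924, 0.0004, 2.8942], 'force': [-1.2425, -1.0777, 4.3537], 'gripper_width': 0.0006, 'grasp_force': 2.5214}
turn [ 0.01  0.08 -0.16] shift [ 2.6 64.3 24.1]
```

Call:
{"method": "send_rows", "body": {"motion": [[0,0,0,0,9.4,3.4,-1],[0,0,0,0,9.4,3.4,-1],[0,0,0,0,9.4,3.4,-1],[0,0,0,0,9.4,3.4,-1],[0,0,0,0,9.4,3.4,-1],[0,0,0,0,4.7,1.7,-1],[0,0,0,0,2.8,1,-1],[0,0,0,0,2.8,1,-1]]}}

```text
clock: 16.65
tcp_pos: [0.5704, 0.0161, 0.0355]
ee_rot: [2.792, -0.001, 2.895]
force: [-3.2, -1.8, 5.4]
gripper_width: -0.0003
grasp_force: 3.0
```

Call:
{"method": "send_rows", "body": {"motion": [[0,0,0,0,1.9,0.7,-1],[0,0,0,0,1.9,0.7,-1],[0,0,0,0,0,0,-1],[0,0,0,0,0,0,-1],[0,0,0,0,0,0,-1],[0,0,0,0,0,0,-1],[0,0,0,0,0,0,-1],[0,0,0,0,0,0,-1]]}}

```text
clock: 17.32
tcp_pos: [0.5714, 0.0201, 0.0356]
ee_rot: [2.791, -0.001, 2.894]
force: [-2.1, 0.7, 4.7]
gripper_width: 0.0003
grasp_force: 2.4
```

Run:
```python
from h import *
st(); go([.5736-.0034,.0377-.0136,.035],166,-20)
```

```text
{'clock': 17.3167, 'joint_pos': [-0.2515, 0.4259, 1.9205, 0.4725, 0.8557, -1.8983], 'tcp_pos': [0.5714, 0.0201, 0.0356], 'ee_rot': [2.7908, -0.0013, 2.894], 'force': [-2.0664, 0.6828, 4.7429], 'gripper_width': 0.0003, 'grasp_force': 2.4069}
turn [ 0.1  -0.01 -0.2 ] shift [2.1 3.2 1.7]
```

Call:
{"method": "send_rows", "body": {"motion": [[0,0,0,0,1.4,0.5,-1],[0,0,0,0,1.4,0.5,-1],[0,0,0,0,1.4,0.5,-1],[0,0,0,0,1.4,0.5,-1],[0,0,0,0,0,0,-1],[0,0,0,0,0,0,-1],[0,0,0,0,0,0,-1],[0,0,0,0,0,0,-1]]}}

```text
clock: 17.98
tcp_pos: [0.5728, 0.0257, 0.0356]
ee_rot: [2.791, -0.001, 2.894]
force: [-1.7, -0.3, 4.6]
gripper_width: -0.0001
grasp_force: 2.6
```

Call:
{"method": "send_rows", "body": {"motion": [[0,0,0,0,1,0.35,-1],[0,0,0,0,1,0.35,-1],[0,0,0,0,1,0.35,-1],[0,0,0,0,0,0,-1],[0,0,0,0,0,0,-1],[0,0,0,0,0,0,-1],[0,0,0,0,0,0,-1],[0,0,0,0,0,0,-1]]}}

```text
clock: 18.65
tcp_pos: [0.5735, 0.0287, 0.0355]
ee_rot: [2.791, -0.001, 2.894]
force: [-2.2, -0.4, 4.8]
gripper_width: 0.0002
grasp_force: 2.7
```

Call:
{"method": "send_rows", "body": {"motion": [[0,0,0,0,1.4,0.5,-1],[0,0,0,0,1.4,0.5,-1],[0,0,0,0,1.4,0.5,-1],[0,0,0,0,1.4,0.5,-1],[0,0,0,0,0,0,-1],[0,0,0,0,0,0,-1],[0,0,0,0,0,0,-1],[0,0,0,0,0,0,-1]]}}

```text
clock: 19.32
tcp_pos: [0.5749, 0.0346, 0.0356]
ee_rot: [2.791, -0.001, 2.894]
force: [-1.7, 0.7, 5.3]
gripper_width: 0.0005
grasp_force: 2.5
```

Call:
{"method": "send_rows", "body": {"motion": [[0,0,0,0,1,0.35,-1],[0,0,0,0,1,0.35,-1],[0,0,0,0,1,0.35,-1],[0,0,0,0,0,0,-1],[0,0,0,0,0,0,-1],[0,0,0,0,0,0,-1],[0,0,0,0,0,0,-1],[0,0,0,0,0,0,-1]]}}

```text
clock: 19.98
tcp_pos: [0.5756, 0.0375, 0.0356]
ee_rot: [2.791, -0.001, 2.894]
force: [-2.8, -0.0, 5.6]
gripper_width: 0.0002
grasp_force: 2.6
```

Run:
```python
from h import *
p=eyes.camera_params("wrist"); b=eyes.grab_frame("wrist"); a=eyes.grab_frame("side"); cv2.imwrite("pics/s6.png",a); cv2.imwrite("pics/w6.png",b)
import pickle; pickle.dump(p,open("w6.pkl","wb"))
for n,im,q in(("wrist",b,p),("side",a,None)):
    h=cv2.cvtColor(im,cv2.COLOR_BGR2HSV); m=cv2.inRange(h,(105,130,50),(125,255,255))
    k,l,s,c=cv2.connectedComponentsWithStats(m)
    for i in range(1,k):
        if s[i,4]>25: print(n,s[i],c[i].round(1),ray(n,*c[i],.06,q).round(4))
```

```text
wrist [ 430  201   64   89 1175] [451.1 239.9] [0.5693 0.0991 0.06  ]
wrist [417 206  21  20 205] [426.7 215.1] [0.5522 0.0873 0.06  ]
wrist [ 293  220   41   74 2290] [311.2 256.1] [0.5514 0.0284 0.06  ]
wrist [ 463  228   57   77 2554] [487.  266.6] [0.5924 0.1196 0.06  ]
wrist [413 276  18  16 108] [421.6 283.7] [0.5861 0.079  0.06  ]
wrist [ 612  349   28   68 1303] [626.7 385.7] [0.7455 0.2426 0.06  ]
side [288  90  15  10  94] [295.9  93.6] [0.9072 0.4546 0.06  ]
side [297 100  17  18 145] [306.6 110. ] [0.878  0.3736 0.06  ]
side [277 199  19  12 120] [287.4 205.8] [0.5937 0.1207 0.06  ]
side [278 213  19   6  44] [286.8 216.3] [0.5708 0.0954 0.06  ]
side [295 233  21  16 180] [302.5 239.9] [0.5507 0.0162 0.06  ]
```

Run:
```python
from h import *
import pickle
p=pickle.load(open("w6.pkl","rb"))
a=ray("wrist",426.7,215.1,.018,p);b=ray("wrist",421.6,283.7,.018,p);print(a,b); u=np.array([.2405,.9706,0])
n=(a+b)/2+.023*u; print("nest",n, "from hub",(np.array([.600,.1435,0])-n)@u)
print("holder",ray("wrist",487,266.6,.054,p),"plate top edge", ray("wrist",300,222,.06,p))
cv2.imwrite("pics/v6.png",np.hstack([cv2.resize(cv2.imread("pics/w6.png")[140:440,240:640],(400,300)),cv2.resize(cv2.imread("pics/s6.png")[130:280,200:400],(400,300),interpolation=3)]))
```

```text
[0.57022837 0.11508165 0.018     ] [0.61466511 0.1042041  0.018     ]
nest [0.59797824 0.13196667 0.018     ] from hub 0.01168047948050907
holder [0.59677244 0.12497986 0.054     ] plate top edge [0.53539909 0.02764857 0.06      ]
```

View pics/v6.png

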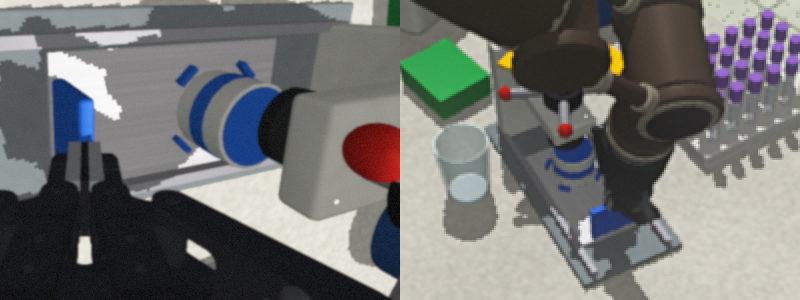

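The last picture shows the fingers behind the push plate and the holder upright in its cleats, with about 12 mm of travel left. I'll keep pushing.

Call:
{"method": "send_rows", "body": {"motion": [[0,0,0,0,1.4,0.5,-1],[0,0,0,0,1.4,0.5,-1],[0,0,0,0,1.4,0.5,-1],[0,0,0,0,1.4,0.5,-1],[0,0,0,0,1.4,0.5,-1],[0,0,0,0,0,0,-1],[0,0,0,0,0,0,-1],[0,0,0,0,0,0,-1]]}}

```text
clock: 20.75
tcp_pos: [0.5774, 0.0448, 0.0356]
ee_rot: [2.791, -0.002, 2.894]
force: [-2.3, -0.1, 4.7]
gripper_width: -0.0003
grasp_force: 2.4
```

Call:
{"method": "send_rows", "body": {"motion": [[0,0,0,0,1,0.35,-1],[0,0,0,0,1,0.35,-1],[0,0,0,0,1,0.35,-1],[0,0,0,0,1,0.35,-1],[0,0,0,0,0,0,-1],[0,0,0,0,0,0,-1],[0,0,0,0,0,0,-1],[0,0,0,0,0,0,-1]]}}

```text
clock: 21.42
tcp_pos: [0.5784, 0.0488, 0.0356]
ee_rot: [2.791, -0.002, 2.894]
force: [-2.6, -0.5, 5.7]
gripper_width: 0.0001
grasp_force: 2.5
```

Call:
{"method": "send_rows", "body": {"motion": [[0,0,0,0,1,0.35,-1],[0,0,0,0,1,0.35,-1],[0,0,0,0,1,0.35,-1],[0,0,0,0,1,0.35,-1],[0,0,0,0,0,0,-1],[0,0,0,0,0,0,-1],[0,0,0,0,0,0,-1],[0,0,0,0,0,0,-1]]}}

```text
clock: 22.08
tcp_pos: [0.5793, 0.0529, 0.0355]
ee_rot: [2.791, -0.002, 2.894]
force: [-2.8, 0.2, 4.7]
gripper_width: -0.0003
grasp_force: 2.4
```

Run:
```python
from h import *
p=eyes.camera_params("wrist"); b=eyes.grab_frame("wrist"); cv2.imwrite("pics/w7.png",b); u=np.array([.2405,.9706,0])
h=cv2.cvtColor(b,cv2.COLOR_BGR2HSV); m=cv2.inRange(h,(105,130,50),(125,255,255))
k,l,s,c=cv2.connectedComponentsWithStats(m)
for i in range(1,k):
    if s[i,4]>25: q=ray("wrist",*c[i],.018,p); print(s[i],c[i].round(1),q.round(4),((np.array([.600,.1435,0])-q)@u).round(4))
print(bot.get_state()["torque"],bot.get_state()["effort"])
```

```text
[ 430  201   64   89 1169] [451.1 239.8] [0.5964 0.1459 0.018 ] -0.0014
[417 205  21  21 203] [426.9 215. ] [0.574  0.1305 0.018 ] 0.0189
[ 293  220   41   74 2302] [311.4 255.9] [0.5728 0.0533 0.018 ] 0.0941
[464 228  50  77 990] [478.4 264. ] [0.6219 0.1657 0.018 ] -0.0268
[413 276  17  16  96] [421.2 283. ] [0.6178 0.1193 0.018 ] 0.0192
[602 374  30  41 729] [614.2 394. ] [0.828  0.3159 0.018 ] -0.2222
[0.20911906 0.43037083 0.15409064] [-5.27498983e-01 -3.73080933e+01 -2.04074979e+01  7.33101536e-01
 -5.57612758e-01 -5.14893283e-03]
```

Call:
{"method": "send_rows", "body": {"motion": [[0,0,0,0,1,0.35,-1],[0,0,0,0,1,0.35,-1],[0,0,0,0,1,0.35,-1],[0,0,0,0,1,0.35,-1],[0,0,0,0,0,0,-1],[0,0,0,0,0,0,-1],[0,0,0,0,0,0,-1],[0,0,0,0,0,0,-1]]}}

```text
clock: 22.8
tcp_pos: [0.5796, 0.0534, 0.0354]
ee_rot: [2.797, -0.001, 2.896]
force: [-8.4, -11.0, 10.5]
gripper_width: 0.0001
grasp_force: 7.1
```

```bash
cat > t.py <<'E'
from h import *
st()
p=eyes.camera_params("wrist"); b=eyes.grab_frame("wrist"); cv2.imwrite("pics/w8.png",b); u=np.array([.2405,.9706,0])
h=cv2.cvtColor(b,cv2.COLOR_BGR2HSV); m=cv2.inRange(h,(105,130,50),(125,255,255))
k,l,s,c=cv2.connectedComponentsWithStats(m)
for i in range(1,k):
    if s[i,4]>25: q=ray("wrist",*c[i],.018,p); print(s[i],c[i].round(1),q.round(4),((np.array([.600,.1435,0])-q)@u).round(4))
E
python3 t.py
```

```text
{'clock': 22.8, 'joint_pos': [-0.1858, 0.4306, 1.9114, 0.4716, 0.8368, -1.8368], 'tcp_pos': [0.5796, 0.0534, 0.0354], 'ee_rot': [2.7969, -0.0009, 2.8964], 'force': [-8.3921, -10.9877, 10.5019], 'gripper_width': 0.0001, 'grasp_force': 7.128}
[ 430  202   65   88 1171] [451.1 240.3] [0.5963 0.1458 0.018 ] -0.0014
[417 206  21  20 204] [427.1 215.4] [0.574  0.1307 0.018 ] 0.0187
[ 293  220   40   75 2275] [310.6 256. ] [0.5729 0.0532 0.018 ] 0.0941
[463 229  50  77 978] [478.2 265. ] [0.6219 0.1652 0.018 ] -0.0263
[413 277  17  15  98] [421.  283.6] [0.6178 0.1193 0.018 ] 0.0192
[603 378  28  39 668] [614.6 396.1] [0.8276 0.3147 0.018 ] -0.2209
```

Tray is home: it stopped, with 14 N at the end stop. I'll back off, rise and straighten the tool.

Call:
{"method": "send_rows", "body": {"motion": [[0,0,0,0,-9.4,-3.4,-1],[0,0,0,0,-18.8,-6.8,-1],[0,0,0,0,-18.8,-6.8,-1],[0,0,0,0,3,-15,-1],[0,0,0,0,8.6,-23.5,-1],[0,0,0,0,10.3,-28.2,-1],[0,0,0,0,12,-33,-1],[0,0,0,0,12,-33,-1]]}}

```text
clock: 23.52
tcp_pos: [0.5675, 0.0054, 0.1758]
ee_rot: [2.792, -0.002, 2.893]
force: [1.2, -0.5, -1.1]
gripper_width: 0.0001
grasp_force: 0.0
```

Call:
{"method": "send_rows", "body": {"motion": [[0,0,0,0,9,-25,-1],[6.7,0,0,0,0,0,-1],[6.7,0,0,0,0,0,-1],[6.6,0,0,0,0,0,-1],[0,0,0,0,0,0,-1],[0,0,0,0,0,0,-1],[0,0,0,0,0,0,-1],[0,0,0,0,0,0,-1]]}}

```text
clock: 24.18
tcp_pos: [0.5675, 0.0043, 0.2014]
ee_rot: [3.141, -0.002, 2.893]
force: [1.0, 0.5, -0.6]
gripper_width: -0.0001
grasp_force: 0.0
```

```bash
cat > wh.py <<'E'
from h import *
import sys
H=np.array([.6005,.145])
def see(zs=.138,dump=None):
    p=eyes.camera_params("wrist"); b=eyes.grab_frame("wrist"); 
    if dump: cv2.imwrite(dump,b)
    h=cv2.cvtColor(b,cv2.COLOR_BGR2HSV)
    for nm,m,z in(("red",cv2.inRange(h,(0,150,60),(5,255,255))|cv2.inRange(h,(174,150,60),(180,255,255)),zs),("green",cv2.inRange(h,(50,100,40),(80,255,255)),zs+.01),("blue",cv2.inRange(h,(105,130,50),(125,255,255)),.054)):
        k,l,s,c=cv2.connectedComponentsWithStats(m)
        for i in range(1,k):
            if s[i,4]>40:
                q=ray("wrist",*c[i],z,p)[:2]; d=q-H
                if np.hypot(*d)<.17: print(nm,s[i].tolist(),q.round(4),"ang",np.degrees(np.arctan2(d[1],d[0])).round(1),"r",np.hypot(*d).round(4))
def arc(th,z,r=.05,yaw=166):
    s=bot.get_state(); P=np.array(s["tcp_pos"]); A=R.from_euler('xyz',[180,0,yaw],degrees=True)
    for t in th:
        t=np.radians(t); q=np.array([*(H+r*np.array([np.cos(t),np.sin(t)])),z]); print((1000*A.inv().apply(q-P)).round(1).tolist()); P=q
E
python3 - <<'E'
from wh import *
st(); see(dump="pics/w9.png"); go([*(H+.05*np.array([np.cos(np.radians(-95)),np.sin(np.radians(-95))])),.19],166)
E
```

```text
{'clock': 24.1833, 'joint_pos': [-0.0697, 0.2025, 1.7735, 0.0011, 1.1671, -1.3919], 'tcp_pos': [0.5675, 0.0043, 0.2014], 'ee_rot': [3.1409, -0.0017, 2.8926], 'force': [1.0392, 0.4712, -0.5925], 'gripper_width': -0.0001, 'grasp_force': 0.0}
red [577, 138, 30, 24, 490] [0.5486 0.1883] ang 140.2 r 0.0676
red [441, 192, 25, 24, 456] [0.5619 0.0952] ang -127.8 r 0.063
green [632, 98, 8, 62, 488] [0.5412 0.2069] ang 133.7 r 0.0857
green [522, 230, 50, 30, 1330] [0.6024 0.1486] ang 61.6 r 0.0041
blue [442, 180, 12, 11, 50] [0.5666 0.1196] ang -143.1 r 0.0424
blue [488, 180, 11, 10, 51] [0.576  0.1597] ang 149.1 r 0.0285
blue [363, 183, 13, 64, 714] [0.575  0.0451] ang -104.3 r 0.1031
blue [458, 217, 5, 14, 53] [0.604 0.126] ang -79.5 r 0.0193
turn [ 0.03 -0.08 -0.3 ] shift [-5.7 95.4 11.5]
```

```bash
sed -i 's/^H=.*/H=np.array([.6015,.147])/' wh.py
python3 - <<'E'
from wh import *
arc([-93],.19); 
print(); arc([-93]+list(range(-100,-201,-10)),.118)
E
```

```text
[-7.9, 97.9, 11.5]

[-7.9, 97.9, 83.5]
[6.1, -0.8, -0.0]
[8.7, 0.2, 0.0]
[8.6, 1.7, 0.0]
[8.1, 3.1, 0.0]
[7.5, 4.5, 0.0]
[6.6, 5.7, 0.0]
[5.5, 6.8, 0.0]
[4.2, 7.6, 0.0]
[2.8, 8.2, 0.0]
[1.4, 8.6, 0.0]
[-0.2, 8.7, 0.0]
```

Call:
{"method": "send_rows", "body": {"motion": [[0,0,-0.3,-1,12,1.5,-1],[0,0,0,-2,22,4,-1],[0,0,0,-2,28,4,-1],[0,0,0,-2,24,2,-1],[0,0,0,-1,12,0,-1],[0,0,0,0,0,0,-1],[0,0,0,0,0,0,-1],[0,0,0,0,0,0,-1]]}}

```text
clock: 24.9
tcp_pos: [0.5993, 0.0972, 0.1908]
ee_rot: [-3.141, -0.0, 2.899]
force: [-0.1, 0.2, 0.1]
gripper_width: -0.0005
grasp_force: 0.0
```

Run:
```python
from wh import *
st(); see(); arc([-93],.118)
```

```text
{'clock': 24.9, 'joint_pos': [0.0894, 0.2875, 1.6898, -0.0007, 1.1648, -1.238], 'tcp_pos': [0.5993, 0.0972, 0.1908], 'ee_rot': [-3.1408, -0.0003, 2.8985], 'force': [-0.1354, 0.2026, 0.0563], 'gripper_width': -0.0005, 'grasp_force': 0.0}
red [435, 125, 28, 25, 498] [0.5488 0.1883] ang 141.9 r 0.067
red [296, 182, 23, 25, 437] [0.5617 0.0949] ang -127.4 r 0.0656
green [542, 66, 98, 102, 7817] [0.5579 0.2678] ang 109.8 r 0.1284
green [380, 223, 49, 31, 1464] [0.6023 0.1481] ang 53.6 r 0.0013
blue [256, 175, 17, 67, 919] [0.5751 0.048 ] ang -104.9 r 0.1024
blue [347, 174, 11, 10, 44] [0.5695 0.1291] ang -150.9 r 0.0367
[0.4, -0.1, 72.9]
```

Call:
{"method": "send_rows", "body": {"motion": [[0,0,0,0,0,10,-1],[0,0,0,0,0,18,-1],[0,0,0,0,0,20,-1],[0,0,0,0,0,15,-1],[0,0,0,0,0,10,-1],[0,0,0,6.1,-0.8,0,-1],[0,0,0,8.7,0.2,0,-1],[0,0,0,8.6,1.7,0,-1]]}}

```text
clock: 25.62
tcp_pos: [0.5768, 0.1047, 0.1186]
ee_rot: [3.141, 0.001, 2.898]
force: [-0.4, 0.3, 0.8]
gripper_width: -0.0
grasp_force: 0.0
```

Call:
{"method": "send_rows", "body": {"motion": [[0,0,0,8.1,3.1,0,-1],[0,0,0,7.5,4.5,0,-1],[0,0,0,6.6,5.7,0,-1],[0,0,0,5.5,6.8,0,-1],[0,0,0,4.2,7.6,0,-1],[0,0,0,2.8,8.2,0,-1],[0,0,0,1.4,8.6,0,-1],[0,0,0,-0.2,8.7,0,-1]]}}

```text
clock: 26.28
tcp_pos: [0.5551, 0.1664, 0.1179]
ee_rot: [3.142, 0.0, 2.899]
force: [0.5, -0.7, 1.2]
gripper_width: -0.0002
grasp_force: 0.0
```

Run:
```python
from wh import *
st(); see(.135,"pics/w10.png")
```

```text
{'clock': 26.2833, 'joint_pos': [0.216, 0.3184, 1.8114, 0.0001, 1.0116, -1.1127], 'tcp_pos': [0.5551, 0.1664, 0.1179], 'ee_rot': [3.1415, 0.0001, 2.8995], 'force': [0.5098, -0.6933, 1.2209], 'gripper_width': -0.0002, 'grasp_force': 0.0}
red [350, 255, 35, 35, 963] [0.5503 0.1882] ang 141.2 r 0.0657
red [169, 322, 33, 35, 799] [0.5627 0.0932] ang -125.8 r 0.0663
green [513, 130, 127, 132, 13450] [0.5349 0.2789] ang 116.8 r 0.1478
green [316, 380, 17, 26, 371] [0.6026 0.1546] ang 82.0 r 0.0076
blue [282, 255, 13, 14, 70] [0.5625 0.1381] ang -167.2 r 0.04
blue [338, 255, 12, 13, 61] [0.5713 0.1762] ang 135.9 r 0.042
blue [160, 257, 38, 76, 1925] [0.567  0.0549] ang -110.5 r 0.0984
blue [288, 265, 56, 20, 232] [0.5739 0.1556] ang 162.7 r 0.029
blue [291, 282, 18, 10, 75] [0.5827 0.1413] ang -163.1 r 0.0197
```

The first stroke turned the wheel about 90°. Now I'll lift, return and make a second stroke.

Run:
```python
from wh import *
arc([-93],.175)
```

```text
[-58.7, -58.2, -56.9]
```

Call:
{"method": "send_rows", "body": {"motion": [[0,0,0,1,-3,-5,-1],[0,0,0,0,0,-25,-1],[0,0,0,0,0,-27,-1],[0,0,0,-12,-10,0,-1],[0,0,0,-16,-15,0,-1],[0,0,0,-16,-15,0,-1],[0,0,0,-12,-12,0,-1],[0,0,0,0,0,0,-1]]}}

```text
clock: 27.0
tcp_pos: [0.5972, 0.095, 0.1751]
ee_rot: [-3.14, 0.002, 2.896]
force: [-0.0, 0.4, 0.6]
gripper_width: 0.0
grasp_force: 0.0
```

Run:
```python
from wh import *
st();see(.134);arc([-93],.116)
```

```text
{'clock': 27.0, 'joint_pos': [0.0869, 0.2974, 1.7107, -0.0022, 1.1318, -1.2374], 'tcp_pos': [0.5972, 0.095, 0.1751], 'ee_rot': [-3.1402, 0.0022, 2.896], 'force': [-0.0382, 0.4328, 0.6417], 'gripper_width': 0.0, 'grasp_force': 0.0}
red [447, 126, 31, 27, 586] [0.5492 0.1897] ang 140.7 r 0.0676
red [298, 188, 25, 26, 502] [0.5623 0.0946] ang -126.8 r 0.0654
green [555, 68, 85, 100, 6831] [0.5557 0.26  ] ang 112.1 r 0.1219
green [388, 231, 53, 34, 1655] [0.6038 0.1489] ang 39.3 r 0.0029
blue [351, 176, 11, 11, 48] [0.5689 0.1289] ang -151.0 r 0.0373
blue [400, 176, 11, 10, 42] [0.5784 0.1683] ang 137.3 r 0.0314
blue [255, 178, 19, 71, 1022] [0.575  0.0481] ang -105.0 r 0.1024
[-2.6, 1.3, 58.8]
```

Call:
{"method": "send_rows", "body": {"motion": [[0,0,0,-1.5,1,10,-1],[0,0,0,0,0,18,-1],[0,0,0,0,0,18,-1],[0,0,0,0,0,13,-1],[0,0,0,6.1,-0.8,0,-1],[0,0,0,8.7,0.2,0,-1],[0,0,0,8.6,1.7,0,-1],[0,0,0,8.1,3.1,0,-1]]}}

```text
clock: 27.72
tcp_pos: [0.5669, 0.1115, 0.117]
ee_rot: [3.141, 0.001, 2.899]
force: [-0.3, -1.0, 0.7]
gripper_width: 0.0
grasp_force: 0.0
```

Call:
{"method": "send_rows", "body": {"motion": [[0,0,0,7.5,4.5,0,-1],[0,0,0,6.6,5.7,0,-1],[0,0,0,5.5,6.8,0,-1],[0,0,0,4.2,7.6,0,-1],[0,0,0,2.8,8.2,0,-1],[0,0,0,1.4,8.6,0,-1],[0,0,0,-0.2,8.7,0,-1],[0,0,0,0,0,0,-1]]}}

```text
clock: 28.38
tcp_pos: [0.5533, 0.1681, 0.1161]
ee_rot: [3.14, 0.001, 2.9]
force: [-0.6, -0.1, -0.9]
gripper_width: -0.0002
grasp_force: 0.0
```

Call:
{"method": "send_rows", "body": {"motion": [[0,0,0,1,-3,-5,-1],[0,0,0,0,0,-25,-1],[0,0,0,0,0,-30,-1],[0,0,0,-12,-10,0,-1],[0,0,0,-16,-15,0,-1],[0,0,0,-16,-15,0,-1],[0,0,0,-12,-12,0,-1],[0,0,0,0,0,0,-1]]}}

```text
clock: 29.05
tcp_pos: [0.5946, 0.096, 0.1763]
ee_rot: [-3.14, 0.002, 2.896]
force: [0.2, -0.3, 0.3]
gripper_width: -0.0
grasp_force: 0.0
```

Run:
```python
from wh import *
st();see(.130,"pics/w11.png");arc([-93],.114)
```

```text
{'clock': 29.05, 'joint_pos': [0.0888, 0.2914, 1.7159, -0.0021, 1.1324, -1.2353], 'tcp_pos': [0.5946, 0.096, 0.1763], 'ee_rot': [-3.1404, 0.0025, 2.8958], 'force': [0.2062, -0.2869, 0.3173], 'gripper_width': -0.0, 'grasp_force': 0.0}
red [448, 133, 30, 27, 580] [0.5508 0.1927] ang 138.0 r 0.0682
red [299, 189, 25, 27, 501] [0.5615 0.0955] ang -127.8 r 0.0652
green [553, 71, 87, 100, 7085] [0.5558 0.2643] ang 111.3 r 0.1259
green [387, 235, 52, 33, 1625] [0.6054 0.1495] ang 33.5 r 0.0046
blue [350, 179, 11, 11, 46] [0.569 0.129] ang -151.0 r 0.0371
blue [400, 179, 11, 10, 42] [0.5782 0.1686] ang 137.2 r 0.0318
blue [255, 181, 19, 70, 1014] [0.5748 0.0482] ang -105.1 r 0.1024
[-5.4, 0.9, 62.0]
```

Call:
{"method": "send_rows", "body": {"motion": [[0,0,0,-4,1,12,-1],[0,0,0,0,0,20,-1],[0,0,0,0,0,18,-1],[0,0,0,0,0,12,-1],[0,0,0,6.1,-0.8,0,-1],[0,0,0,8.7,0.2,0,-1],[0,0,0,8.6,1.7,0,-1],[0,0,0,8.1,3.1,0,-1]]}}

```text
clock: 29.77
tcp_pos: [0.5681, 0.1115, 0.1159]
ee_rot: [3.14, 0.004, 2.899]
force: [1.1, -0.8, 0.7]
gripper_width: 0.0002
grasp_force: 0.3
```

Call:
{"method": "send_rows", "body": {"motion": [[0,0,0,7.5,4.5,0,-1],[0,0,0,6.6,5.7,0,-1],[0,0,0,5.5,6.8,0,-1],[0,0,0,0,0,0,-1],[0,0,0,0,0,0,-1],[0,0,0,0,0,0,-1],[0,0,0,0,0,0,-1],[0,0,0,0,0,0,-1]]}}

```text
clock: 30.43
tcp_pos: [0.5522, 0.1322, 0.1136]
ee_rot: [-3.141, -0.0, 2.899]
force: [-0.3, -0.0, -0.5]
gripper_width: 0.0001
grasp_force: 0.0
```

```bash
cat > tab.py <<'E'
from wh import *
st();see(.128,"pics/wt.png");d=bot.get_state()["tcp_pos"][:2]-H;print("finger",np.degrees(np.arctan2(d[1],d[0])),np.hypot(*d))
for n in("side","top"):
    im=eyes.grab_frame(n);h=cv2.cvtColor(im,cv2.COLOR_BGR2HSV);m=cv2.inRange(h,(50,100,40),(80,255,255));k,l,s,c=cv2.connectedComponentsWithStats(m)
    print(n,[(s[i].tolist(),im[l==i].mean(0).round().tolist()) for i in range(1,k) if s[i,4]>5])
E
python3 tab.py
```

```text
{'clock': 30.4333, 'joint_pos': [0.1583, 0.3038, 1.8412, -0.0, 0.997, -1.1695], 'tcp_pos': [0.5522, 0.1322, 0.1136], 'ee_rot': [-3.1414, -0.0004, 2.8987], 'force': [-0.2707, -0.0006, -0.4761], 'gripper_width': 0.0001, 'grasp_force': 0.0}
red [449, 259, 39, 36, 1041] [0.5622 0.2006] ang 126.3 r 0.0665
red [248, 294, 35, 37, 928] [0.5568 0.1007] ang -134.0 r 0.0643
green [560, 134, 80, 123, 8518] [0.5348 0.2558] ang 121.5 r 0.1276
blue [323, 251, 14, 14, 78] [0.5619 0.1334] ang -161.0 r 0.0419
blue [380, 250, 14, 14, 70] [0.5714 0.1719] ang 140.4 r 0.039
blue [206, 252, 30, 88, 1898] [0.571  0.0514] ang -107.7 r 0.1004
blue [328, 260, 56, 21, 233] [0.5724 0.1478] ang 178.4 r 0.0291
blue [341, 276, 42, 10, 148] [0.5834 0.1492] ang 173.0 r 0.0183
finger -163.23514674127395 0.051411720112831155
side [([200, 149, 45, 40, 1091], [67.0, 130.0, 48.0]), ([278, 166, 9, 10, 42], [62.0, 119.0, 49.0])]
top [([133, 214, 43, 32, 1273], [65.0, 128.0, 35.0]), ([176, 230, 1, 6, 6], [24.0, 43.0, 18.0])]
```

The ball sizes and spacing stayed the same, so the wheel never sank: the real fingertips must sit about 20 mm behind the TCP and skimmed over the spokes. That also explains the first failed grasp. I'll redo the strokes about 20 mm lower.

Call:
{"method": "send_rows", "body": {"motion": [[0,0,0,0,-3,-10,-1],[0,0,0,0,0,-25,-1],[0,0,0,0,0,-25,-1],[0,0,0,-14,-5,0,-1],[0,0,0,-18,-6,0,-1],[0,0,0,-15,-5,0,-1],[0,0,0,-8,-2,0,-1],[0,0,0,0,0,0,-1]]}}

```text
clock: 31.25
tcp_pos: [0.6022, 0.0975, 0.1741]
ee_rot: [3.142, 0.001, 2.897]
force: [0.6, 0.2, 0.0]
gripper_width: -0.0001
grasp_force: 0.0
```

Run:
```python
from wh import *
st();see(.138,"pics/w12.png");arc([-93],.100,.055)
b=cv2.imread("pics/w12.png");g=cv2.cvtColor(b,cv2.COLOR_BGR2GRAY)
# fingertip row: dark columns near image centre
for u in(305,315,335,345): print(u,[int(x) for x in g[240:330:6,u]])
p=eyes.camera_params("wrist");t=np.array(bot.get_state()["tcp_pos"]);A=R.from_euler('xyz',p["attitude"]).as_matrix();T=R.from_euler('xyz',bot.get_state()["ee_rot"])
for d in(0,10,20,30):
    x=t+T.apply([.011,0,-d/1000]);c=A.T@(x-p["eye"])*[1,-1,-1];print(d,(p["intrinsics"]@(c/c[2]))[:2].round(1))
```

```text
{'clock': 31.25, 'joint_pos': [0.0894, 0.3084, 1.6985, -0.0004, 1.1335, -1.237], 'tcp_pos': [0.6022, 0.0975, 0.1741], 'ee_rot': [3.1415, 0.0013, 2.8973], 'force': [0.553, 0.1733, 0.0298], 'gripper_width': -0.0001, 'grasp_force': 0.0}
red [460, 130, 31, 28, 573] [0.5572 0.1976] ang 131.2 r 0.0672
red [302, 161, 26, 28, 538] [0.5522 0.1038] ang -138.8 r 0.0656
green [552, 62, 88, 102, 7013] [0.5569 0.2585] ang 111.8 r 0.1201
green [383, 225, 52, 34, 1678] [0.6021 0.148 ] ang 57.6 r 0.0011
blue [347, 172, 11, 11, 48] [0.5696 0.1291] ang -150.7 r 0.0366
blue [250, 174, 20, 70, 1066] [0.575  0.0482] ang -105.0 r 0.1023
[0.7, -6.4, 73.7]
305 [113, 72, 98, 138, 190, 212, 204, 204, 196, 46, 21, 25, 45, 54, 20]
315 [116, 66, 121, 141, 187, 201, 204, 114, 73, 73, 71, 70, 75, 74, 66]
335 [117, 75, 159, 141, 183, 204, 195, 109, 69, 74, 72, 74, 70, 74, 43]
345 [201, 75, 160, 140, 192, 198, 201, 199, 132, 46, 20, 25, 21, 24, 20]
0 [324.3 257.6]
10 [324.3 264.4]
20 [324.3 271.9]
30 [324.3 280.4]
```

Call:
{"method": "send_rows", "body": {"motion": [[0,0,0,6,0,10,-1],[0,0,0,2,0,20,-1],[0,0,0,0,0,20,-1],[0,0,0,0,0,17,-1],[0,0,0,0,0,12,-1],[0,0,0,0,0,0,-1],[0,0,0,8,0,0,-1],[0,0,0,8.7,1,0,-1]]}}

```text
clock: 31.97
tcp_pos: [0.5779, 0.1057, 0.0957]
ee_rot: [3.141, 0.004, 2.899]
force: [4.2, -2.3, -2.0]
gripper_width: 0.0002
grasp_force: 2.0
```

Call:
{"method": "send_rows", "body": {"motion": [[0,0,0,8.6,2,0,-1],[0,0,0,8.1,3.1,0,-1],[0,0,0,7.5,4.5,0,-1],[0,0,0,6.6,5.7,0,-1],[0,0,0,5.5,6.8,0,-1],[0,0,0,0,0,0,-1],[0,0,0,0,0,0,-1],[0,0,0,0,0,0,-1]]}}

```text
clock: 32.63
tcp_pos: [0.5459, 0.1366, 0.0944]
ee_rot: [3.142, -0.002, 2.899]
force: [-0.9, 0.0, -0.4]
gripper_width: -0.0001
grasp_force: 0.0
```

```bash
sed -i 's/see(.128/see(.136/' tab.py; python3 tab.py
```

```text
{'clock': 32.6333, 'joint_pos': [0.1672, 0.3218, 1.863, 0.0011, 0.9586, -1.162], 'tcp_pos': [0.5459, 0.1366, 0.0944], 'ee_rot': [3.1415, -0.002, 2.8994], 'force': [-0.864, 0.016, -0.4427], 'gripper_width': -0.0001, 'grasp_force': 0.0}
red [354, 263, 41, 40, 1287] [0.5363 0.1593] ang 169.3 r 0.0663
green [571, 148, 69, 128, 7727] [0.5252 0.2418] ang 128.8 r 0.1217
blue [319, 267, 15, 16, 101] [0.5602 0.1342] ang -162.7 r 0.0432
blue [193, 270, 35, 77, 1900] [0.565  0.0539] ang -111.4 r 0.1
blue [341, 279, 12, 9, 70] [0.5687 0.1457] ang -177.7 r 0.0328
finger -169.07632110047638 0.05635836914032777
side [([200, 149, 45, 40, 1091], [67.0, 131.0, 48.0]), ([275, 167, 13, 11, 86], [67.0, 135.0, 49.0])]
top [([133, 214, 42, 32, 1277], [65.0, 127.0, 35.0]), ([176, 230, 1, 8, 8], [26.0, 44.0, 22.0])]
```

Now it turns: the spoke is at -191° with the finger behind it, 63° in total. I'll continue to about 101°.

Run:
```python
from wh import *
arc([-177,-185,-193,-200,-207],.0945,.054)
```

```text
[0.9, 8.2, -0.0]
[1.7, 7.3, 0.0]
[0.7, 7.5, 0.0]
[-0.3, 6.6, 0.0]
[-1.1, 6.5, 0.0]
```

Call:
{"method": "send_rows", "body": {"motion": [[0,0,0,1,8,0,-1],[0,0,0,1.7,7.3,0,-1],[0,0,0,0.7,7.5,0,-1],[0,0,0,-0.3,6.6,0,-1],[0,0,0,-1,6.5,0,-1],[0,0,0,0,0,0,-1],[0,0,0,0,-4,0,-1],[0,0,0,0,0,-15,-1]]}}

```text
clock: 33.45
tcp_pos: [0.5499, 0.1672, 0.1072]
ee_rot: [-3.14, -0.005, 2.899]
force: [-0.3, 0.2, -0.3]
gripper_width: 0.0001
grasp_force: 0.0
```

Call:
{"method": "send_rows", "body": {"motion": [[0,0,0,0,0,-25,-1],[0,0,0,0,0,-25,-1],[0,0,0,-10,-10,0,-1],[0,0,0,-17,-15,0,-1],[0,0,0,-17,-15,0,-1],[0,0,0,-12,-14,0,-1],[0,0,0,-4,-3,0,-1],[0,0,0,0,0,0,-1]]}}

```text
clock: 34.12
tcp_pos: [0.5978, 0.0965, 0.1597]
ee_rot: [3.141, 0.0, 2.896]
force: [-0.1, -0.1, 0.1]
gripper_width: 0.0001
grasp_force: 0.0
```

Run:
```python
from wh import *
st();see(.1335,"pics/w13.png");arc([-97],.09,.054); arc(list(range(-97,-208,-10)),.09,.054)
```

```text
{'clock': 34.1167, 'joint_pos': [0.0878, 0.3157, 1.7202, 0.0007, 1.105, -1.2382], 'tcp_pos': [0.5978, 0.0965, 0.1597], 'ee_rot': [3.1408, 0.0004, 2.8965], 'force': [-0.0666, -0.1001, 0.1027], 'gripper_width': 0.0001, 'grasp_force': 0.0}
red [472, 138, 31, 29, 633] [0.558  0.1984] ang 130.3 r 0.0673
red [305, 168, 28, 29, 594] [0.5516 0.1044] ang -139.5 r 0.0656
green [563, 68, 77, 95, 6169] [0.5543 0.2525] ang 114.1 r 0.1156
green [389, 236, 55, 35, 1834] [0.6022 0.148 ] ang 54.0 r 0.0013
blue [350, 178, 12, 12, 50] [0.5691 0.1289] ang -150.8 r 0.0371
blue [402, 178, 11, 10, 47] [0.5782 0.1682] ang 137.7 r 0.0315
blue [250, 180, 20, 74, 1161] [0.5749 0.0483] ang -105.1 r 0.1022
[1.1, -4.4, 69.6]
[1.1, -4.4, 69.6]
[9.4, -0.3, -0.0]
[9.3, 1.3, 0.0]
[9.0, 2.9, 0.0]
[8.3, 4.4, 0.0]
[7.4, 5.8, 0.0]
[6.3, 7.0, 0.0]
[5.0, 8.0, 0.0]
[3.5, 8.7, 0.0]
[2.0, 9.2, 0.0]
[0.3, 9.4, 0.0]
[-1.3, 9.3, 0.0]
```

Call:
{"method": "send_rows", "body": {"motion": [[0,0,0,1,-4.4,12,-1],[0,0,0,0,0,20,-1],[0,0,0,0,0,20,-1],[0,0,0,0,0,17.5,-1],[0,0,0,0,0,0,-1],[0,0,0,9.4,-0.3,0,-1],[0,0,0,9.3,1.3,0,-1],[0,0,0,9,2.9,0,-1]]}}

```text
clock: 34.83
tcp_pos: [0.5698, 0.1042, 0.0916]
ee_rot: [3.141, 0.004, 2.899]
force: [2.9, -2.4, -0.4]
gripper_width: 0.0003
grasp_force: 1.7
```

Call:
{"method": "send_rows", "body": {"motion": [[0,0,0,8.3,4.4,0,-1],[0,0,0,7.4,5.8,0,-1],[0,0,0,6.3,7,0,-1],[0,0,0,5,8,0,-1],[0,0,0,3.5,8.7,0,-1],[0,0,0,2,9.2,0,-1],[0,0,0,0,9.4,0,-1],[0,0,0,-1.3,8,0,-1]]}}

```text
clock: 35.5
tcp_pos: [0.5519, 0.1711, 0.0896]
ee_rot: [-3.14, -0.003, 2.9]
force: [-1.8, -3.3, -0.8]
gripper_width: -0.0
grasp_force: 1.7
```

```bash
sed -i 's/see(.136/see(.1295/' tab.py; python3 tab.py
```

```text
{'clock': 35.5, 'joint_pos': [0.2253, 0.3554, 1.8281, -0.0, 0.9616, -1.1036], 'tcp_pos': [0.5519, 0.1711, 0.0896], 'ee_rot': [-3.14, -0.0031, 2.8997], 'force': [-1.7892, -3.3261, -0.8233], 'gripper_width': -0.0, 'grasp_force': 1.651}
red [366, 291, 39, 40, 1222] [0.5561 0.1959] ang 132.9 r 0.0667
red [149, 334, 40, 36, 935] [0.5521 0.1025] ang -138.0 r 0.0664
green [527, 142, 113, 140, 13127] [0.5305 0.2705] ang 119.9 r 0.1424
blue [272, 273, 15, 15, 90] [0.5607 0.1396] ang -169.8 r 0.0415
blue [334, 273, 15, 15, 100] [0.57   0.1774] ang 136.1 r 0.0438
blue [135, 275, 46, 98, 2309] [0.5641 0.0562] ang -112.4 r 0.0982
blue [277, 285, 31, 19, 161] [0.5701 0.1463] ang -178.8 r 0.0314
finger 152.41880745038588 0.055027492398751196
side [([200, 149, 45, 40, 1091], [67.0, 131.0, 48.0]), ([275, 169, 12, 10, 82], [65.0, 133.0, 49.0])]
top [([236, 207, 8, 11, 69], [57.0, 109.0, 30.0]), ([133, 214, 30, 32, 810], [66.0, 129.0, 36.0])]
```

Now at about 190°. Return for the last stroke.

Call:
{"method": "send_rows", "body": {"motion": [[0,0,0,0,-4,0,-1],[0,0,0,0,0,-20,-1],[0,0,0,0,0,-25,-1],[0,0,0,0,0,-25,-1],[0,0,0,-14,-15,0,-1],[0,0,0,-18,-20,0,-1],[0,0,0,-18,-20,0,-1],[0,0,0,-8,-8,0,-1]]}}

```text
clock: 36.32
tcp_pos: [0.5954, 0.0888, 0.1612]
ee_rot: [3.141, 0.003, 2.897]
force: [0.8, -0.2, 0.8]
gripper_width: 0.0002
grasp_force: 0.0
```

Call:
{"method": "send_rows", "body": {"motion": [[0,0,0,0,0,0,-1],[0,0,0,0,0,0,-1],[0,0,0,0,0,0,-1],[0,0,0,0,0,0,-1],[0,0,0,0,0,0,-1],[0,0,0,0,0,0,-1],[0,0,0,0,0,0,-1],[0,0,0,0,0,0,-1]]}}

```text
clock: 36.98
tcp_pos: [0.5933, 0.0918, 0.1604]
ee_rot: [3.141, -0.0, 2.9]
force: [0.1, 0.4, 0.4]
gripper_width: -0.0004
grasp_force: 0.0
```

Run:
```python
from wh import *
st();see(.1295,"pics/w14.png");arc([-97],.086,.054)
```

```text
{'clock': 36.9833, 'joint_pos': [0.0809, 0.3059, 1.7317, 0.0001, 1.104, -1.2481], 'tcp_pos': [0.5933, 0.0918, 0.1604], 'ee_rot': [3.1415, -0.0, 2.8997], 'force': [0.0576, 0.3753, 0.3817], 'gripper_width': -0.0004, 'grasp_force': 0.0}
red [476, 143, 32, 28, 601] [0.5572 0.1976] ang 131.2 r 0.0673
red [315, 175, 27, 28, 559] [0.5524 0.1036] ang -138.5 r 0.0655
green [569, 74, 71, 95, 5730] [0.5533 0.2523] ang 114.6 r 0.1158
green [397, 239, 54, 35, 1735] [0.6025 0.1482] ang 50.6 r 0.0015
blue [356, 182, 12, 12, 52] [0.5687 0.1281] ang -150.1 r 0.0379
blue [408, 182, 12, 11, 51] [0.5782 0.1678] ang 138.3 r 0.0312
blue [257, 184, 19, 73, 1098] [0.5747 0.0481] ang -105.2 r 0.1025
[-1.1, 2.1, 74.4]
```

Call:
{"method": "send_rows", "body": {"motion": [[0,0,0,-1,2,14,-1],[0,0,0,0,0,20,-1],[0,0,0,0,0,20,-1],[0,0,0,0,0,17.5,-1],[0,0,0,0,0,0,-1],[0,0,0,9.4,-0.3,0,-1],[0,0,0,9.3,1.3,0,-1],[0,0,0,9,2.9,0,-1]]}}

```text
clock: 37.7
tcp_pos: [0.5701, 0.1032, 0.09]
ee_rot: [3.141, 0.005, 2.899]
force: [3.1, -1.7, -1.4]
gripper_width: 0.0
grasp_force: 2.0
```

Call:
{"method": "send_rows", "body": {"motion": [[0,0,0,8.3,4.4,0,-1],[0,0,0,7.4,5.8,0,-1],[0,0,0,5,5.5,0,-1],[0,0,0,0,0,0,-1],[0,0,0,0,0,0,-1],[0,0,0,0,0,0,-1],[0,0,0,0,0,0,-1],[0,0,0,0,0,0,-1]]}}

```text
clock: 38.37
tcp_pos: [0.552, 0.1238, 0.0884]
ee_rot: [-3.142, -0.002, 2.899]
force: [0.4, 0.8, 1.1]
gripper_width: 0.0004
grasp_force: 0.0
```

```bash
sed -i 's/see(.1295/see(.1280/' tab.py; python3 tab.py; python3 -c "
from wh import *
arc([-160,-164,-168,-172,-176],.089,.054)"
```

```text
{'clock': 38.3667, 'joint_pos': [0.1432, 0.3354, 1.8591, 0.0007, 0.9488, -1.1851], 'tcp_pos': [0.552, 0.1238, 0.0884], 'ee_rot': [-3.1415, -0.0017, 2.8987], 'force': [0.426, 0.7614, 1.0986], 'gripper_width': 0.0004, 'grasp_force': 0.0}
red [345, 247, 41, 40, 1275] [0.5357 0.1443] ang -177.6 r 0.0658
green [594, 140, 46, 127, 5114] [0.5294 0.2343] ang 129.6 r 0.1132
green [435, 395, 15, 11, 79] [0.5958 0.1627] ang 110.0 r 0.0167
blue [397, 259, 15, 15, 90] [0.5701 0.1704] ang 143.4 r 0.0392
blue [205, 261, 34, 80, 1924] [0.5654 0.0532] ang -111.0 r 0.1005
blue [334, 261, 10, 13, 66] [0.5615 0.1307] ang -157.8 r 0.0432
blue [386, 273, 16, 11, 53] [0.5756 0.1619] ang 150.0 r 0.0298
blue [341, 281, 9, 12, 48] [0.5739 0.1317] ang -151.0 r 0.0316
finger -154.74738060090408 0.054612389637149435
side [([200, 149, 45, 40, 1090], [68.0, 132.0, 49.0]), ([280, 162, 2, 5, 6], [46.0, 80.0, 42.0])]
top [([133, 214, 43, 32, 1281], [65.0, 127.0, 35.0])]
[2.7, 4.4, -0.5]
[2.0, 3.2, 0.0]
[1.8, 3.3, 0.0]
[1.5, 3.4, 0.0]
[1.3, 3.5, 0.0]
```

Call:
{"method": "send_rows", "body": {"motion": [[0,0,0,2.7,4.4,0,-1],[0,0,0,1.8,2.9,0,-1],[0,0,0,0,0,0,-1],[0,0,0,0,0,0,-1],[0,0,0,0,-5,0,-1],[0,0,0,0,0,-20,-1],[0,0,0,0,0,-25,-1],[0,0,0,0,0,-25,-1]]}}

```text
clock: 39.18
tcp_pos: [0.5471, 0.1271, 0.1585]
ee_rot: [-3.141, -0.004, 2.899]
force: [0.3, -0.1, 0.5]
gripper_width: -0.0001
grasp_force: 0.0
```

Call:
{"method": "send_rows", "body": {"motion": [[0,0,0,-10,-5,-5,-1],[0,0,0,-15,-8,0,-1],[0,0,0,-15,-6,0,-1],[0,0,0,-3,0,0,-1],[0,0,0,0,0,0,-1],[0,0,0,0,0,0,-1],[0,0,0,0,0,0,-1],[0,0,0,0,0,0,-1]]}}

```text
clock: 39.85
tcp_pos: [0.585, 0.0985, 0.163]
ee_rot: [-3.141, -0.002, 2.899]
force: [0.7, -0.5, 0.1]
gripper_width: -0.0003
grasp_force: 0.0
```

```bash
python3 tab.py
```

```text
{'clock': 39.85, 'joint_pos': [0.0932, 0.2912, 1.7453, 0.0003, 1.107, -1.2355], 'tcp_pos': [0.585, 0.0985, 0.163], 'ee_rot': [-3.1412, -0.0019, 2.8994], 'force': [0.6779, -0.4868, 0.0573], 'gripper_width': -0.0003, 'grasp_force': 0.0}
red [382, 142, 29, 26, 600] [0.5356 0.1527] ang 175.0 r 0.0661
red [292, 267, 20, 27, 407] [0.5964 0.0811] ang -94.4 r 0.0661
green [560, 85, 80, 102, 6951] [0.5527 0.2598] ang 113.4 r 0.1229
green [428, 253, 24, 48, 802] [0.6103 0.1632] ang 61.5 r 0.0185
blue [351, 193, 11, 11, 49] [0.5677 0.129 ] ang -151.9 r 0.0383
blue [253, 194, 19, 74, 1094] [0.5744 0.0484] ang -105.4 r 0.1022
finger -108.58032090920135 0.05110633818930295
side [([200, 149, 45, 40, 1066], [68.0, 131.0, 50.0]), ([275, 162, 7, 11, 60], [49.0, 86.0, 45.0])]
top [([133, 214, 43, 32, 1278], [66.0, 130.0, 35.0])]
```

The wheel is at about 237°. The tab's blob changed from flat, 54x35 pixels, to narrow and upright, 24x48, so it has popped. I'll rise clear and check.

Call:
{"method": "send_rows", "body": {"motion": [[0,0,0,0,0,-15,-1],[0,0,0,0,0,-20,-1],[0,0,0,5,-15,-20,-1],[0,0,0,5,-25,-10,-1],[0,0,0,5,-25,0,-1],[0,0,0,0,-20,0,-1],[0,0,0,0,0,0,-1],[0,0,0,0,0,0,-1]]}}

```text
clock: 40.67
tcp_pos: [0.5509, 0.019, 0.2292]
ee_rot: [3.141, 0.001, 2.897]
force: [-0.2, 0.6, 0.5]
gripper_width: 0.0001
grasp_force: 0.0
```

Call:
{"method": "send_rows", "body": {"motion": [[0,0,0,0,0,0,-1],[0,0,0,0,0,0,-1],[0,0,0,0,0,0,-1],[0,0,0,0,0,0,-1],[0,0,0,0,0,0,-1],[0,0,0,0,0,0,-1],[0,0,0,0,0,0,-1],[0,0,0,0,0,0,-1]]}}

```text
clock: 41.33
tcp_pos: [0.5511, 0.0194, 0.2288]
ee_rot: [-3.142, -0.0, 2.899]
force: [-0.0, 0.4, -0.2]
gripper_width: -0.0002
grasp_force: 0.0
```

```bash
python3 tab.py
```

```text
{'clock': 41.3333, 'joint_pos': [-0.0438, 0.1444, 1.7839, -0.0, 1.2133, -1.3722], 'tcp_pos': [0.5511, 0.0194, 0.2288], 'ee_rot': [-3.1416, -0.0001, 2.8992], 'force': [-0.0289, 0.3859, -0.2454], 'gripper_width': -0.0002, 'grasp_force': 0.0}
red [478, 160, 23, 19, 359] [0.5355 0.1526] ang 175.2 r 0.0662
red [402, 255, 18, 19, 260] [0.5967 0.0816] ang -94.2 r 0.0656
green [597, 114, 43, 77, 2927] [0.5439 0.2412] ang 121.4 r 0.1104
green [509, 244, 28, 34, 620] [0.6103 0.1661] ang 65.3 r 0.021
blue [350, 198, 11, 60, 519] [0.5749 0.0457] ang -104.7 r 0.1047
blue [426, 202, 27, 33, 111] [0.5805 0.1255] ang -134.3 r 0.0301
finger -111.55560537399082 0.1372737686311043
side [([200, 149, 45, 40, 1065], [67.0, 130.0, 50.0]), ([275, 162, 7, 12, 62], [48.0, 84.0, 43.0])]
top [([228, 205, 5, 9, 28], [40.0, 83.0, 19.0]), ([133, 214, 43, 32, 1281], [65.0, 128.0, 35.0])]
```

```bash
python3 -c "
from h import *
print(bot.sign_off())"
```

```text
the job is handed in; nothing more can be done
None
```

I handed the job in: the blue holder is in the nest, the tray is at its end stop, and the wheel is stopped at about 237°, roughly 5° past the expected pop. The camera pictures show the green tab upright; hand-in returned no verdict, and I had no reading of the jaw force.

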